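Gather the erasers in a box on the crowded desk pad

ROBOT

A 7-joint arm with a two-finger parallel gripper is mounted at the origin on the work surface. World frame = base frame: x ahead of the robot, y to its left, z up, the work surface at z = 0. Lengths are in m, angles in rad, forces in N, time in s.
With the tool pointing down it reaches from about 0.35 to 0.9 m from the base axis. Payload 7.2 kg.
Tool frame: the origin (TCP) lies between the finger pads; the fingertips stand 22 mm ahead of it and the grasp point (between the pads) lies 3 mm ahead of it; z points along the fingers, y is the direction in which the jaws open and shut (so a half turn about z gives the same grasp; the last joint's range is limited). The gripper opens to 88 mm and grips with 3 to 60 N. Pads are 20 mm wide; open, the fingers measure 115 mm over their backs; the gripper's body (75 mm by 178 mm) begins 61 mm behind the grasp point.
Start: joints at [-1.179, 0.411, -0.013, 1.596, 0.006, 1.134, -0.082], TCP at [0.277, 0.56, 0.245] pointing down, gripper open.
Joint ranges: [-2.95, 2.95], [-0.29, 1.99], [-1.47, 1.44], [0.14, 2.54], [-1.03, 4.17], [0.13, 1.85], [-2.86, 2.86]. Speed limits (rad/s): [2.39, 2.39, 3.01, 3.01, 3.14, 3.14, 3.14].

INTERFACE

Orientations are given as a 3x3 rotation matrix whose columns are the frame's x, y, z axes.
In Python, from bench import r gives the robot as it stands.
- The arm moves only by the tool servo_tool, never from a script. Its argument "rows" is a list of rows, each an object of numbers: "hand": the closure, from 0 (fully open) to 1 (shut); "tx", "ty", "tz": the shift along the tool's x, y, z in cm; "wx", "wy", "wz": the turn, a rotation vector about the tool's x, y, z in rad. In form: [{"hand": .., "tx": .., "ty": .., "tz": .., "wx": .., "wy": .., "wz": ..}, ...]. A call has exactly 8 rows; each row is the pose to reach, as a shift and turn from the pose commanded when the call began, along the tool's axes at that moment; what a row does not reach only later rows make up. A row lasts 1/12 s, in which the tool goes at most 41.7 mm and 7.16 degrees, less where a joint would pass 70% of its speed; a pose out of reach is approached as far as the arm can. A call with a gripper value outside its range is refused whole. The fingers move at their own pace and stop on an object; the grip force is fixed at half the most. Time passes only in rows, so rows that repeat a pose let the fingers close, or fill a call up. It gives the time, the measured TCP pose, the force and the opening at its end, in the units of the state.
- r.state(): the state, without advancing time (a new reading comes with each control period).
- r.capture(name): name is "scene" or "top" or "wrist"; returns the picture (384x512x3 uint8, red, green, blue); there is no depth.
- r.camera_params(name): a dict with "mtx" (3x3 intrinsics, pixels), "R" (3x3) and "t" (3): a world point X has camera coordinates R X + t; the wrist camera has in their place "tool_from_camera" (4x4, takes a point from camera to tool coordinates, whose origin is the TCP and whose axes are the flange's). Camera axes: x right, y down, z forward; pixel columns grow to the right and rows downward; lengths in m; the calibration is good to about 2 mm. A picture is of the moment at which its call begins: read the wrist's pose just before it. camera_params takes no time and is no camera call.
- r.hand_in(): hands the job in, once; it reports no verdict.
The state is a dict: "clock": time; "joints": joint angles; "joint_velocities": joint speeds; "joint_torque": joint torques, N m; "tcp_pos": TCP position; "eef_rot": TCP orientation; "wrist_force": force on the tool from outside, world axes, zero at the start; "wrist_torque": the same for the moment, N m; "opening": opening from 0.0 (shut) to 1.0 (fully open).
Only numpy, scipy, OpenCV 4.12 (cv2) and the standard library are available. Lean on these libraries where they do the work, as an engineer would, in place of code of your own. Each camera call takes 0.05 s, during which the arm holds its last target. There are 200 camera calls.

TASK

Stand the open box in a free space of the grey desk pad, whole on the pad and upright. Then pick up the tray by its grip plate and tip it over the box so that all its erasers slide in, put the stray erasers from the pad into the box as well, and set the empty tray down flat on the desk, clear of everything. Neither box nor tray may touch any of the other things on the desk, and nothing else may be shifted.

Things in the scene. Friction and masses are not known exactly. Their poses are not given: they have to be found in the camera images.
- pad: thin grey felt desk pad lying flat on the desk, 320 (x) x 540 (y) mm, thickness negligible; origin at its centre; never turned, fixed. All the clutter and the stray erasers start on it, and one part of it is free
- box: open-topped plywood box, outside 170 (x) x 130 (y) x 80 (z) mm, walls and floor 8 mm thick, 0.28 kg; origin at the centre of its underside, z up. It can be carried by pinching the top of one wall
- box_corner0 (a point): bottom outer corner 0 of the box, at box x +85, y +65 mm
- box_corner1 (a point): bottom outer corner 1 of the box, at box x +85, y -65 mm
- box_corner2 (a point): bottom outer corner 2 of the box, at box x -85, y -65 mm
- box_corner3 (a point): bottom outer corner 3 of the box, at box x -85, y +65 mm
- tray: wooden sorting tray, 210 (x) x 110 (y) mm, 0.22 kg; origin: centre of underside. Floor 4 mm thick; long sides walled, 26 mm high; +x end open (the lip); cross ridge 22 mm high at x -57; upright grip plate at x -95: 10 mm thick (x), 60 wide (y), top at z 60; pinch it by its thickness. Erasers lie free on its floor and slide at a slope of about 23 to 31 degrees
- tray_lip (a point): middle of the tray's open edge, on its floor (tray x +105, z 4 mm)
- tray_grip (a point): top middle of the tray's grip plate (tray x -95, z 60 mm)
- T1: block eraser of hard white silicone, 64 (x) x 30 (y) x 24 (z) mm, 50 g, rounded edges; origin at the centre of its 64 x 30 underside, z up when lying flat; starts on the tray (some are absent: None)
- T2: block eraser of hard white silicone, 64 (x) x 30 (y) x 24 (z) mm, 50 g, rounded edges; origin at the centre of its 64 x 30 underside, z up when lying flat; starts on the tray (some are absent: None)
- T3: block eraser of hard white silicone, 64 (x) x 30 (y) x 24 (z) mm, 50 g, rounded edges; origin at the centre of its 64 x 30 underside, z up when lying flat; starts on the tray (some are absent: None)
- T4: block eraser of hard white silicone, 64 (x) x 30 (y) x 24 (z) mm, 50 g, rounded edges; origin at the centre of its 64 x 30 underside, z up when lying flat; starts on the tray (some are absent: None)
- L1: block eraser of hard white silicone, 64 (x) x 30 (y) x 24 (z) mm, 50 g, rounded edges; origin at the centre of its 64 x 30 underside, z up when lying flat; starts astray on the pad among the clutter (some are absent: None)
- L2: block eraser of hard white silicone, 64 (x) x 30 (y) x 24 (z) mm, 50 g, rounded edges; origin at the centre of its 64 x 30 underside, z up when lying flat; starts astray on the pad among the clutter (some are absent: None)
- L3: block eraser of hard white silicone, 64 (x) x 30 (y) x 24 (z) mm, 50 g, rounded edges; origin at the centre of its 64 x 30 underside, z up when lying flat; starts astray on the pad among the clutter (some are absent: None)
- mug: white ceramic mug, 76 mm across, 88 mm high, with a handle on its +y side reaching about 75 mm from the axis; origin under its centre. Leave alone
- stapler: black stapler, 140 (x) x 36 (y) x 52 (z) mm; origin under its centre. Leave alone
- pencil_cup: steel pencil cup, 76 mm across, 90 mm high, pencils standing up to 128 mm; origin under its centre. Leave alone
- tape_dispenser: grey tape dispenser, 130 (x) x 52 (y) x 62 (z) mm; origin under its centre. Leave alone
- tin: round closed aluminium tin, 60 mm across, 55 mm high; origin under its centre. Leave alone
Mind the look-alikes: they are no part of the job. Leave any purple or yellow look-alike of the T1 alone.

How it is judged:
By the outcome, as a careful person would: the job done as asked, in the order asked, and still so for the second after the job is handed in, with the robot touching nothing.
Of T1, T2, T3, T4 only 2 to 4 are there at a start; the rules pass over those that are not, and their reading is None.
Of L1, L2, L3 only 2 to 3 are there at a start; the rules pass over those that are not, and their reading is None.
At some moment in a run one of L1, L2, L3 may be knocked a few centimetres aside while the robot is not near it.
It also fails if it takes over 208 s, if anything falls off the work surface, if the arm or the gripper's body presses on something with over 40 N, if the wrist force passes 120 N, or if a joint passes its speed limit or range.

## Working session

There is one attempt and no reset: what is moved stays moved. The work goes in short steps, Python scripts to look and compute and a tool call to move; the robot and the scene stay as the last step left them, time stands still between calls to the robot, and variables do not carry over. Pictures are saved under pics/ and viewed, about 12 in all and at most 16, crops included, and the job is handed in when it is done.

Besides the shell and the picture viewer there is one more tool, called after ">>>" as a command line: name --argument value ..., lists and objects as JSON in quotes. servo_tool: Moves the arm, as the interface text tells. Its arguments: {"type":"object","properties":{"rows":{"type":"array","items":{"type":"object","properties":{"hand":{"type":"number"},"tx":{"type":"number"},"ty":{"type":"number"},"tz":{"type":"number"},"wx":{"type":"number"},"wy":{"type":"number"},"wz":{"type":"number"}}}}},"required":["rows"]}

```bash
ls; mkdir -p pics; python3 - <<'E'
from bench import r
import cv2,numpy as np
for n in("scene","top"):
    im=r.capture(n); cv2.imwrite(f"pics/{n}0.png",cv2.cvtColor(im,cv2.COLOR_RGB2BGR))
    p=r.camera_params(n); print(n,np.round(p["mtx"],1).tolist(),np.round(p["R"],3).tolist(),np.round(p["t"],3).tolist())
print(np.round(r.camera_params("wrist")["tool_from_camera"],3).tolist())
s=r.state(); print({k:np.round(v,3).tolist() for k,v in s.items()})
E
```

```text
pics
scene [[394.8, 0.0, 255.1], [0.0, 394.8, 191.3], [0.0, 0.0, 1.0]] [[0.484, 0.875, 0.02], [0.628, -0.332, -0.704], [-0.609, 0.353, -0.71]] [-0.247, -0.315, 1.53]
top [[384.1, 0.0, 261.0], [0.0, 384.1, 194.9], [0.0, 0.0, 1.0]] [[-0.0, -1.0, 0.009], [-0.987, -0.001, -0.163], [0.163, -0.009, -0.987]] [-0.031, 0.543, 1.383]
[[-0.0, -0.969, -0.247, 0.067], [1.0, -0.0, 0.001, 0.0], [-0.001, -0.247, 0.969, -0.14], [0.0, 0.0, 0.0, 1.0]]
{'clock': 0.1, 'joints': [-1.179, 0.412, -0.013, 1.597, 0.006, 1.134, -0.082], 'joint_velocities': [0.0, -0.002, 0.001, -0.001, 0.001, 0.0, 0.0], 'joint_torque': [0.003, -58.91, 0.644, -29.171, -0.054, 0.015, 0.0], 'tcp_pos': [0.277, 0.56, 0.244], 'eef_rot': [[-0.896, 0.444, -0.001], [0.444, 0.896, -0.001], [-0.0, -0.001, -1.0]], 'wrist_force': [-1.14, -0.431, 0.507], 'wrist_torque': [-0.03, -0.023, -0.034], 'opening': 1.002}
```

View pics/top0.png

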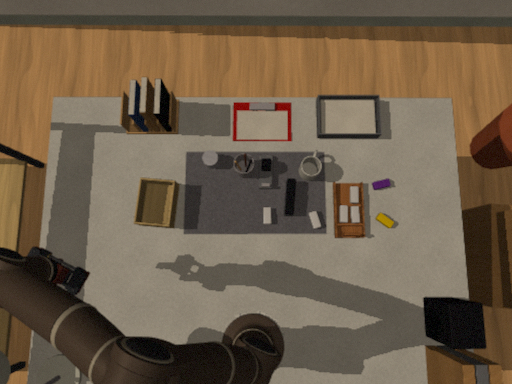

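View pics/scene0.png

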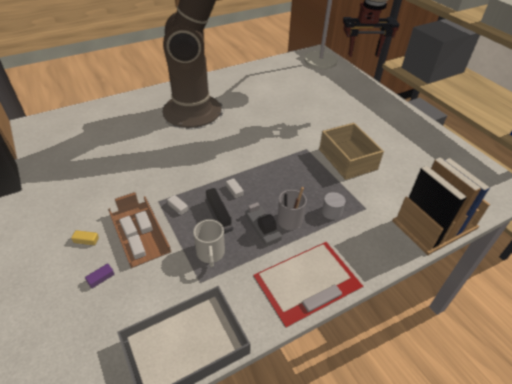

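```bash
cat > h.py <<'E'
from bench import r
import cv2,numpy as np
def cam(n,s=None):
    p=r.camera_params(n); K=p["mtx"]
    if n!="wrist":
        R=p["R"];t=p["t"];return K,R.T,-R.T@t
    s=s or r.state(); T=np.array(p["tool_from_camera"]); Rt=np.array(s["eef_rot"])
    return K,Rt@T[:3,:3],Rt@T[:3,3]+np.array(s["tcp_pos"])
def ray(c,u,v):
    K,R,o=c; d=R@np.linalg.solve(K,[u,v,1]); return o,d/np.linalg.norm(d)
def plane(c,u,v,z):
    o,d=ray(c,u,v); return o+d*(z-o[2])/d[2]
def tri(c1,p1,c2,p2):
    A=np.zeros((3,3));b=np.zeros(3);
    for c,p in((c1,p1),(c2,p2)):
        o,d=ray(c,*p);M=np.eye(3)-np.outer(d,d);A+=M;b+=M@o
    return np.linalg.solve(A,b)
def proj(c,X):
    K,R,o=c; x=K@(R.T@(np.asarray(X)-o)); return x[:2]/x[2]
def snap(n,f):
    s=r.state(); c=cam(n,s); im=r.capture(n); cv2.imwrite(f"pics/{f}.png",cv2.cvtColor(im,cv2.COLOR_RGB2BGR)); return c,im
def whites(im,c,z,S=150,V=150,amin=40):
    h=cv2.cvtColor(im,cv2.COLOR_RGB2HSV)
    return h
E
python3 - <<'E'
from h import *
c=cam("top")
for n,u,v,z in [("padTL",187,152,0),("padTR",325,152,0),("padBR",326,234,0),("padBL",184,234,0),("tin",210,158,.055),("cup",244,163,.09),("mug",311,166,.088),("L a",267,215,.024),("L b",315,219,.024),
 ("boxTL",141,178,.08),("boxTR",175,181,.08),("boxBR",170,227,.08),("boxBL",137,223,.08),("trayTL",336,183,.026),("trayTR",362,183,.026),("trayBR",364,237,.026),("trayBL",335,237,.026),("purple",381,184,.02),("yellow",386,220,.02),("stap",290,197,.05),("tape",266,172,.06)]:
    print(n,np.round(plane(c,u,v,z),3)[:2])
i=cv2.imread("pics/top0.png")[140:250,120:400]; cv2.imwrite("pics/crop1.png",cv2.resize(i,None,fx=2.85,fy=2.85,interpolation=cv2.INTER_CUBIC))
E
```

```text
padTL [0.72  0.257]
padTR [ 0.721 -0.282]
padBR [ 0.401 -0.277]
padBL [0.401 0.259]
tin [0.681 0.16 ]
cup [0.653 0.032]
mug [ 0.643 -0.213]
L a [ 0.47  -0.053]
L b [ 0.455 -0.233]
boxTL [0.599 0.406]
boxTR [0.588 0.282]
boxBR [0.421 0.294]
boxBL [0.435 0.412]
trayTL [ 0.592 -0.315]
trayTR [ 0.592 -0.414]
trayBR [ 0.388 -0.413]
trayBL [ 0.388 -0.305]
purple [ 0.59  -0.488]
yellow [ 0.452 -0.5  ]
stap [ 0.534 -0.138]
tape [ 0.627 -0.049]
```

View pics/crop1.png

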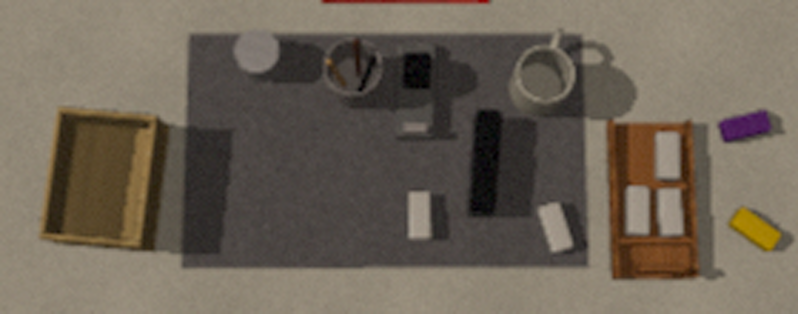

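```bash
cat >> h.py <<'E'
def go(p,yaw=None,Rt=None):
    """print row values to reach world TCP p, with tool y at world angle yaw(deg), tool down (or full Rt)"""
    from scipy.spatial.transform import Rotation as Q
    s=r.state(); R=np.array(s["eef_rot"]); 
    if Rt is None:
        a=np.radians(yaw); y=np.array([np.cos(a),np.sin(a),0]); z=np.array([0,0,-1.]); Rt=np.c_[np.cross(y,z),y,z]
    print("shift cm",np.round(100*R.T@(np.array(p)-s["tcp_pos"]),2),"rot",np.round(Q.from_matrix(R.T@Rt).as_rotvec(),3))
E
python3 -c "
from h import *
go([.50,.38,.22],86)"
```

```text
shift cm [-27.94  -6.21   2.4 ] rot [-0.001 -0.    -0.39 ]
```

>>> servo_tool --rows '[{"hand": 0.3,"tx": -27.9,"ty": -6.2,"tz": 2.4,"wz": -0.39},{"hand": 0.3,"tx": -27.9,"ty": -6.2,"tz": 2.4,"wz": -0.39},{"hand": 0.3,"tx": -27.9,"ty": -6.2,"tz": 2.4,"wz": -0.39},{"hand": 0.3,"tx": -27.9,"ty": -6.2,"tz": 2.4,"wz": -0.39},{"hand": 0.3,"tx": -27.9,"ty": -6.2,"tz": 2.4,"wz": -0.39},{"hand": 0.3,"tx": -27.9,"ty": -6.2,"tz": 2.4,"wz": -0.39},{"hand": 0.3,"tx": -27.9,"ty": -6.2,"tz": 2.4,"wz": -0.39},{"hand": 0.3,"tx": -27.9,"ty": -6.2,"tz": 2.4,"wz": -0.39}]'

```text
invalid input at $.rows[0]: expected keys hand, tx, ty, tz, wx, wy, wz
```

>>> servo_tool --rows '[{"hand": 0.3},{"hand": 0.3},{"hand": 0.3},{"hand": 0.3},{"hand": 0.3},{"hand": 0.3},{"hand": 0.3},{"hand": 0.3}]'

```text
invalid input at $.rows[0]: expected keys hand, tx, ty, tz, wx, wy, wz
```

```bash
python3 -c "
from h import *
c,im=snap('wrist','w1'); print(np.round(c[2],3),np.round(c[1],2).tolist()); print(r.state()['tcp_pos'])"
```

```text
[0.217 0.59  0.383] [[0.44, 0.87, 0.22], [0.9, -0.43, -0.11], [-0.0, 0.25, -0.97]]
[0.27724823 0.55975597 0.24403204]
```

View pics/w1.png

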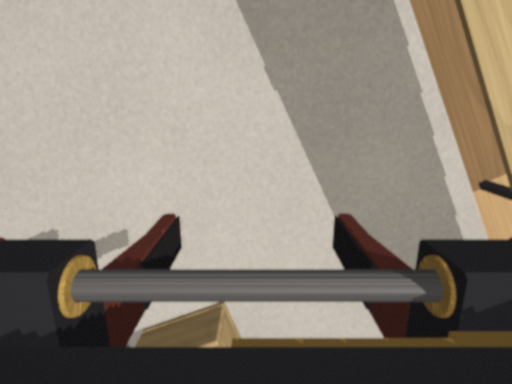

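>>> servo_tool --rows '[{"hand": 0.3,"tx": -33,"ty": 0,"tz": 2.0,"wx": 0,"wy": 0,"wz": -0.39},{"hand": 0.3,"tx": -33,"ty": 0,"tz": 2.0,"wx": 0,"wy": 0,"wz": -0.39},{"hand": 0.3,"tx": -33,"ty": 0,"tz": 2.0,"wx": 0,"wy": 0,"wz": -0.39},{"hand": 0.3,"tx": -33,"ty": 0,"tz": 2.0,"wx": 0,"wy": 0,"wz": -0.39},{"hand": 0.3,"tx": -33,"ty": 0,"tz": 2.0,"wx": 0,"wy": 0,"wz": -0.39},{"hand": 0.3,"tx": -33,"ty": 0,"tz": 2.0,"wx": 0,"wy": 0,"wz": -0.39},{"hand": 0.3,"tx": -33,"ty": 0,"tz": 2.0,"wx": 0,"wy": 0,"wz": -0.39},{"hand": 0.3,"tx": -33,"ty": 0,"tz": 2.0,"wx": 0,"wy": 0,"wz": -0.39}]'

```text
clock: 0.82
tcp_pos: [0.5748, 0.4122, 0.2242]
eef_rot: [[-0.998, 0.07, -0.0], [0.07, 0.998, -0.0], [0.0, -0.0, -1.0]]
wrist_force: [0.7, 1.1, -0.1]
opening: 0.698
```

>>> servo_tool --rows '[{"hand": 0.3,"tx": 0,"ty": 0,"tz": 0,"wx": 0,"wy": 0,"wz": 0},{"hand": 0.3,"tx": 0,"ty": 0,"tz": 0,"wx": 0,"wy": 0,"wz": 0},{"hand": 0.3,"tx": 0,"ty": 0,"tz": 0,"wx": 0,"wy": 0,"wz": 0},{"hand": 0.3,"tx": 0,"ty": 0,"tz": 0,"wx": 0,"wy": 0,"wz": 0},{"hand": 0.3,"tx": 0,"ty": 0,"tz": 0,"wx": 0,"wy": 0,"wz": 0},{"hand": 0.3,"tx": 0,"ty": 0,"tz": 0,"wx": 0,"wy": 0,"wz": 0},{"hand": 0.3,"tx": 0,"ty": 0,"tz": 0,"wx": 0,"wy": 0,"wz": 0},{"hand": 0.3,"tx": 0,"ty": 0,"tz": 0,"wx": 0,"wy": 0,"wz": 0}]'

```text
clock: 1.48
tcp_pos: [0.5726, 0.4142, 0.2249]
eef_rot: [[-0.998, 0.069, 0.0], [0.069, 0.998, 0.0], [-0.0, 0.0, -1.0]]
wrist_force: [1.3, -0.1, 0.1]
opening: 0.699
```

```bash
python3 -c "
from h import *
c,im=snap('wrist','w2'); s=r.state(); print(s['tcp_pos'],np.round(s['eef_rot'],3).tolist(),np.round(s['joints'],2))
for X in ([.594,.406,.08],[.43,.414,.08],[.588,.282,.08],[.421,.294,.08]): print(proj(c,X))"
```

```text
[0.57272716 0.4140518  0.22483499] [[-0.998, 0.069, 0.0], [0.069, 0.998, 0.0], [-0.0, 0.0, -1.0]] [-0.69  0.57 -0.    1.39  0.    1.18  0.81]
[249.50905021 204.03585401]
[244.49808126  20.27773667]
[124.18205484 206.56292112]
[103.34157386  19.29540602]
```

View pics/w2.png

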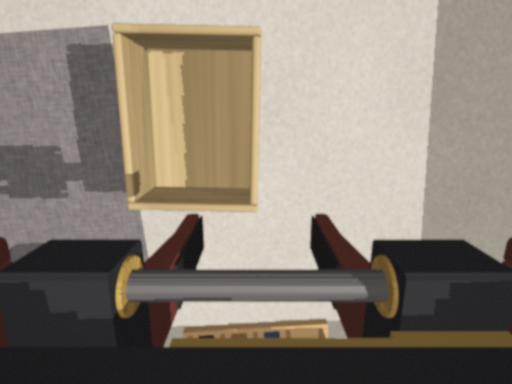

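```bash
python3 -c "
from h import *
c=cam('wrist');t=cam('top')
P=[]
for w,q in(((257.5,210),(141,178)),((129,209.5),(175,181)),((113,25),(170,227)),((260.5,27),(137,223))):
    p=plane(c,*w,.08);P.append(p);print(np.round(p,4),np.round(tri(c,w,t,q),3),proj(t,p))
P=np.array(P);print(P.mean(0),np.linalg.norm(P-np.roll(P,-1,0),axis=1),[np.degrees(np.arctan2(*(P[i]-P[j])[1::-1])) for i,j in((0,3),(1,2),(0,1),(3,2))])
go([.509,.4085,.10],86)
"
```

```text
[0.6008 0.4133 0.08  ] [0.604 0.412 0.064] [139.14136507 177.46117232]
[0.5914 0.2861 0.08  ] [0.591 0.284 0.075] [174.04593743 180.0495276 ]
[0.4261 0.3013 0.08  ] [0.422 0.297 0.068] [168.07561527 225.4584572 ]
[0.4363 0.4271 0.08  ] [0.434 0.424 0.056] [132.86737491 222.57085337]
[0.51365284 0.35693598 0.08      ] [0.1275364  0.16607324 0.12627812 0.16511922] [np.float64(-4.8175772847550915), np.float64(-5.249543825334098), np.float64(85.771884503395), np.float64(85.34702468507889)]
shift cm [ 6.32 -1.   12.48] rot [0.    0.    0.001]
```

>>> servo_tool --rows '[{"hand": 0.3,"tx": 4,"ty": -0.2,"tz": 0,"wx": 0,"wy": 0,"wz": 0.016},{"hand": 0.3,"tx": 5.5,"ty": -0.2,"tz": 2,"wx": 0,"wy": 0,"wz": 0.016},{"hand": 0.3,"tx": 5.5,"ty": -0.2,"tz": 5,"wx": 0,"wy": 0,"wz": 0.016},{"hand": 0.3,"tx": 5.5,"ty": -0.2,"tz": 8,"wx": 0,"wy": 0,"wz": 0.016},{"hand": 0.3,"tx": 5.5,"ty": -0.2,"tz": 11,"wx": 0,"wy": 0,"wz": 0.016},{"hand": 0.3,"tx": 5.5,"ty": -0.2,"tz": 14,"wx": 0,"wy": 0,"wz": 0.016},{"hand": 0.3,"tx": 5.5,"ty": -0.2,"tz": 15,"wx": 0,"wy": 0,"wz": 0.016},{"hand": 0.3,"tx": 5.5,"ty": -0.2,"tz": 15,"wx": 0,"wy": 0,"wz": 0.016}]'

```text
clock: 2.2
tcp_pos: [0.5165, 0.4143, 0.0718]
eef_rot: [[-0.996, 0.086, -0.004], [0.086, 0.996, -0.004], [0.004, -0.004, -1.0]]
wrist_force: [-0.1, 0.1, 0.4]
opening: 0.701
```

>>> servo_tool --rows '[{"hand": 1,"tx": 0,"ty": 0,"tz": 0,"wx": 0,"wy": 0,"wz": 0},{"hand": 1,"tx": 0,"ty": 0,"tz": 0,"wx": 0,"wy": 0,"wz": 0},{"hand": 1,"tx": 0,"ty": 0,"tz": 0,"wx": 0,"wy": 0,"wz": 0},{"hand": 1,"tx": 0,"ty": 0,"tz": 0,"wx": 0,"wy": 0,"wz": 0},{"hand": 1,"tx": 0,"ty": 0,"tz": 0,"wx": 0,"wy": 0,"wz": 0},{"hand": 1,"tx": 0,"ty": 0,"tz": 0,"wx": 0,"wy": 0,"wz": 0},{"hand": 1,"tx": 0,"ty": 0,"tz": 0,"wx": 0,"wy": 0,"wz": 0},{"hand": 1,"tx": 0,"ty": 0,"tz": 0,"wx": 0,"wy": 0,"wz": 0}]'

```text
clock: 2.87
tcp_pos: [0.5181, 0.4155, 0.0749]
eef_rot: [[-0.996, 0.086, 0.0], [0.086, 0.996, 0.0], [-0.0, 0.0, -1.0]]
wrist_force: [-0.3, -1.1, -0.5]
opening: 0.128
```

>>> servo_tool --rows '[{"hand": 1,"tx": 0,"ty": 0,"tz": -0.5,"wx": 0,"wy": 0,"wz": 0},{"hand": 1,"tx": 0,"ty": 0,"tz": -1,"wx": 0,"wy": 0,"wz": 0},{"hand": 1,"tx": 0,"ty": 0,"tz": -1.5,"wx": 0,"wy": 0,"wz": 0},{"hand": 1,"tx": 0,"ty": 0,"tz": -2,"wx": 0,"wy": 0,"wz": 0},{"hand": 1,"tx": 0,"ty": 0,"tz": -2.5,"wx": 0,"wy": 0,"wz": 0},{"hand": 1,"tx": 0,"ty": 0,"tz": -3,"wx": 0,"wy": 0,"wz": 0},{"hand": 1,"tx": 0,"ty": 0,"tz": -3,"wx": 0,"wy": 0,"wz": 0},{"hand": 1,"tx": 0,"ty": 0,"tz": -3,"wx": 0,"wy": 0,"wz": 0}]'

```text
clock: 3.53
tcp_pos: [0.5183, 0.4156, 0.1051]
eef_rot: [[-0.996, 0.086, 0.001], [0.086, 0.996, 0.001], [-0.001, 0.001, -1.0]]
wrist_force: [0.6, -0.6, -2.9]
opening: 0.09
```

>>> servo_tool --rows '[{"hand": 1,"tx": 0,"ty": -1.5,"tz": 0,"wx": 0,"wy": 0,"wz": 0},{"hand": 1,"tx": 0,"ty": -4.5,"tz": 0,"wx": 0,"wy": 0,"wz": -0.01},{"hand": 1,"tx": -0.2,"ty": -8,"tz": 0,"wx": 0,"wy": 0,"wz": -0.02},{"hand": 1,"tx": -0.4,"ty": -11.5,"tz": 0,"wx": 0,"wy": 0,"wz": -0.04},{"hand": 1,"tx": -0.6,"ty": -15,"tz": 0,"wx": 0,"wy": 0,"wz": -0.06},{"hand": 1,"tx": -0.6,"ty": -18.5,"tz": 0,"wx": 0,"wy": 0,"wz": -0.086},{"hand": 1,"tx": -0.6,"ty": -21.5,"tz": 0,"wx": 0,"wy": 0,"wz": -0.086},{"hand": 1,"tx": -0.6,"ty": -22.7,"tz": 0,"wx": 0,"wy": 0,"wz": -0.086}]'

```text
clock: 4.2
tcp_pos: [0.5041, 0.1833, 0.1044]
eef_rot: [[-1.0, 0.004, -0.001], [0.004, 1.0, -0.003], [0.001, -0.003, -1.0]]
wrist_force: [-0.4, -0.3, -3.4]
opening: 0.088
```

>>> servo_tool --rows '[{"hand": 1,"tx": 0,"ty": 0,"tz": 0,"wx": 0,"wy": 0,"wz": 0},{"hand": 1,"tx": 0,"ty": 0,"tz": 0.5,"wx": 0,"wy": 0,"wz": 0},{"hand": 1,"tx": 0,"ty": 0,"tz": 1,"wx": 0,"wy": 0,"wz": 0},{"hand": 1,"tx": 0,"ty": 0,"tz": 1.5,"wx": 0,"wy": 0,"wz": 0},{"hand": 1,"tx": 0,"ty": 0,"tz": 2,"wx": 0,"wy": 0,"wz": 0},{"hand": 1,"tx": 0,"ty": 0,"tz": 2.5,"wx": 0,"wy": 0,"wz": 0},{"hand": 1,"tx": 0,"ty": 0,"tz": 2.5,"wx": 0,"wy": 0,"wz": 0},{"hand": 1,"tx": 0,"ty": 0,"tz": 2.5,"wx": 0,"wy": 0,"wz": 0}]'

```text
clock: 4.87
tcp_pos: [0.5042, 0.1891, 0.079]
eef_rot: [[-1.0, -0.001, -0.001], [-0.001, 1.0, -0.0], [0.001, -0.0, -1.0]]
wrist_force: [-0.3, 0.0, -2.7]
opening: 0.086
```

```bash
python3 -c "
from h import *
s=r.state();print(s['tcp_pos'],s['wrist_force'],s['opening'])
c,im=snap('top','t2');c2,im2=snap('scene','s2')
a=im[140:250,120:400];b=im2[110:290,90:390]
o=np.zeros((600,800,3),np.uint8)
o[:275,:700]=cv2.resize(a,(700,275),interpolation=2);o[280:600,:533]=cv2.resize(b,(533,320),interpolation=2)
cv2.imwrite('pics/c2.png',o[:,:,::-1])
"
```

```text
[0.50424823 0.18907163 0.07902787] [-0.29166998  0.02338436 -2.70952464] 0.08623541406550655
```

View pics/c2.png

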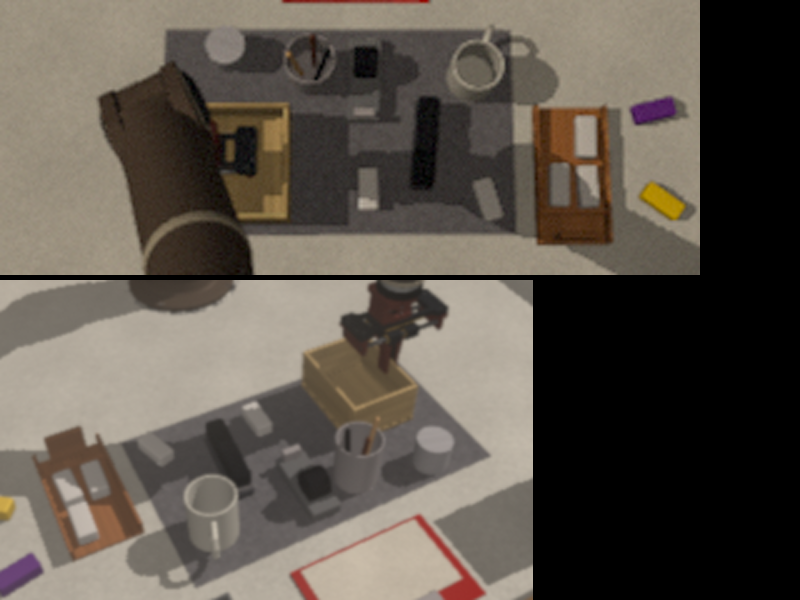

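>>> servo_tool --rows '[{"hand": 1,"tx": 0,"ty": 0,"tz": 0.2,"wx": 0,"wy": 0,"wz": 0},{"hand": 1,"tx": 0,"ty": 0,"tz": 0.35,"wx": 0,"wy": 0,"wz": 0},{"hand": 1,"tx": 0,"ty": 0,"tz": 0.45,"wx": 0,"wy": 0,"wz": 0},{"hand": 1,"tx": 0,"ty": 0,"tz": 0.45,"wx": 0,"wy": 0,"wz": 0},{"hand": 0.7,"tx": 0,"ty": 0,"tz": 0.45,"wx": 0,"wy": 0,"wz": 0},{"hand": 0.7,"tx": 0,"ty": 0,"tz": 0.45,"wx": 0,"wy": 0,"wz": 0},{"hand": 0.7,"tx": 0,"ty": 0,"tz": 0.45,"wx": 0,"wy": 0,"wz": 0},{"hand": 0.7,"tx": 0,"ty": 0,"tz": 0.45,"wx": 0,"wy": 0,"wz": 0}]'

```text
clock: 5.63
tcp_pos: [0.5048, 0.1888, 0.0752]
eef_rot: [[-1.0, -0.0, 0.0], [-0.0, 1.0, 0.0], [-0.0, 0.0, -1.0]]
wrist_force: [0.8, -0.0, 0.3]
opening: 0.295
```

>>> servo_tool --rows '[{"hand": 0.7,"tx": 0,"ty": 0,"tz": -1,"wx": 0,"wy": 0,"wz": 0},{"hand": 0.7,"tx": 0,"ty": 0,"tz": -3,"wx": 0,"wy": 0,"wz": 0},{"hand": 0.7,"tx": 0,"ty": 0,"tz": -6,"wx": 0,"wy": 0,"wz": 0},{"hand": 0.7,"tx": 0,"ty": 0,"tz": -10,"wx": 0,"wy": 0,"wz": 0},{"hand": 0.7,"tx": 0,"ty": 0,"tz": -14,"wx": 0,"wy": 0,"wz": 0},{"hand": 0.7,"tx": 0,"ty": 0,"tz": -17,"wx": 0,"wy": 0,"wz": 0},{"hand": 0.5,"tx": 0,"ty": 0,"tz": -17,"wx": 0,"wy": 0,"wz": 0},{"hand": 0.5,"tx": 0,"ty": 0,"tz": -17,"wx": 0,"wy": 0,"wz": 0}]'

```text
clock: 6.3
tcp_pos: [0.5055, 0.1891, 0.2477]
eef_rot: [[-1.0, -0.0, 0.004], [-0.0, 1.0, 0.002], [-0.004, 0.002, -1.0]]
wrist_force: [0.2, -0.4, 0.3]
opening: 0.409
```

>>> servo_tool --rows '[{"hand": 0.5,"tx": 0.5,"ty": -4,"tz": 0,"wx": 0,"wy": 0,"wz": 0.11},{"hand": 0.5,"tx": 1,"ty": -8,"tz": 0,"wx": 0,"wy": 0,"wz": 0.22},{"hand": 0.5,"tx": 1.5,"ty": -12,"tz": 0,"wx": 0,"wy": 0,"wz": 0.33},{"hand": 0.5,"tx": 2,"ty": -16,"tz": 0,"wx": 0,"wy": 0,"wz": 0.44},{"hand": 0.5,"tx": 2.5,"ty": -20,"tz": 0,"wx": 0,"wy": 0,"wz": 0.55},{"hand": 0.5,"tx": 3,"ty": -24,"tz": 0,"wx": 0,"wy": 0,"wz": 0.66},{"hand": 0.5,"tx": 3.5,"ty": -28,"tz": 0,"wx": 0,"wy": 0,"wz": 0.77},{"hand": 0.5,"tx": 4,"ty": -30,"tz": 0,"wx": 0,"wy": 0,"wz": 0.8}]'

```text
clock: 6.97
tcp_pos: [0.4627, -0.116, 0.2441]
eef_rot: [[-0.689, 0.725, -0.002], [0.725, 0.689, -0.001], [0.001, -0.002, -1.0]]
wrist_force: [0.6, 0.1, 0.6]
opening: 0.498
```

```bash
python3 -c "
from h import *
s=r.state();print(s['tcp_pos'],s['wrist_force'],s['opening'])
go([.42,-.43,.24],0)
c,im=snap('top','t3');cv2.imwrite('pics/c3.png',cv2.resize(im[130:250,120:400],None,fx=2.8,fy=2.8,interpolation=2)[:,:,::-1])
"
```

```text
[ 0.46274904 -0.1159806   0.24413798] [0.62639844 0.0959267  0.6033089 ] 0.4983698165509864
shift cm [-19.82 -24.73   0.46] rot [-0.003  0.     0.76 ]
```

View pics/c3.png

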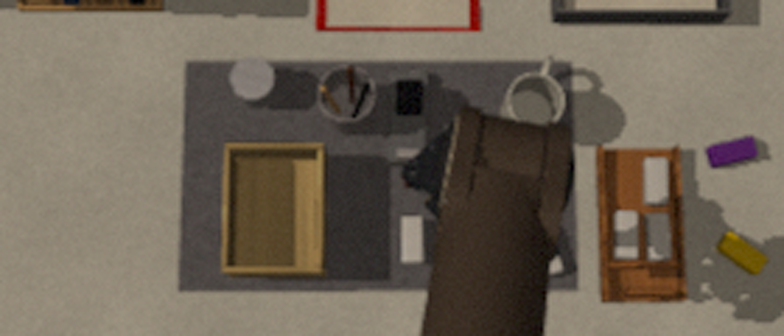

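>>> servo_tool --rows '[{"hand": 0.5,"tx": -2.5,"ty": -3,"tz": 0,"wx": 0,"wy": 0,"wz": 0.1},{"hand": 0.5,"tx": -5,"ty": -6,"tz": 0,"wx": 0,"wy": 0,"wz": 0.2},{"hand": 0.5,"tx": -7.5,"ty": -9.5,"tz": 0,"wx": 0,"wy": 0,"wz": 0.3},{"hand": 0.5,"tx": -10,"ty": -12.5,"tz": 0,"wx": 0,"wy": 0,"wz": 0.4},{"hand": 0.5,"tx": -12.5,"ty": -15.5,"tz": 0,"wx": 0,"wy": 0,"wz": 0.5},{"hand": 0.5,"tx": -15,"ty": -18.5,"tz": 0,"wx": 0,"wy": 0,"wz": 0.6},{"hand": 0.5,"tx": -17.5,"ty": -21.5,"tz": 0.2,"wx": 0,"wy": 0,"wz": 0.7},{"hand": 0.5,"tx": -19.8,"ty": -24.7,"tz": 0.4,"wx": 0,"wy": 0,"wz": 0.76}]'

```text
clock: 7.68
tcp_pos: [0.4253, -0.4261, 0.2397]
eef_rot: [[-0.007, 1.0, -0.001], [1.0, 0.007, 0.001], [0.001, -0.001, -1.0]]
wrist_force: [0.6, 0.1, 0.4]
opening: 0.502
```

>>> servo_tool --rows '[{"hand": 0.5,"tx": 0,"ty": 0,"tz": 0,"wx": 0,"wy": 0,"wz": 0},{"hand": 0.5,"tx": 0,"ty": 0,"tz": 0,"wx": 0,"wy": 0,"wz": 0},{"hand": 0.5,"tx": 0,"ty": 0,"tz": 0,"wx": 0,"wy": 0,"wz": 0},{"hand": 0.5,"tx": 0,"ty": 0,"tz": 0,"wx": 0,"wy": 0,"wz": 0},{"hand": 0.5,"tx": 0,"ty": 0,"tz": 0,"wx": 0,"wy": 0,"wz": 0},{"hand": 0.5,"tx": 0,"ty": 0,"tz": 0,"wx": 0,"wy": 0,"wz": 0},{"hand": 0.5,"tx": 0,"ty": 0,"tz": 0,"wx": 0,"wy": 0,"wz": 0},{"hand": 0.5,"tx": 0,"ty": 0,"tz": 0,"wx": 0,"wy": 0,"wz": 0}]'

```text
clock: 8.35
tcp_pos: [0.4259, -0.4248, 0.2414]
eef_rot: [[-0.012, 1.0, 0.001], [1.0, 0.012, 0.0], [0.0, 0.001, -1.0]]
wrist_force: [0.9, -0.3, -0.6]
opening: 0.504
```

```bash
python3 -c "
from h import *
t=cam('top')
for q in((222,143),(325,143),(325,276),(222,274)): print(np.round(plane(t,120+q[0]/2.8,130+q[1]/2.8,.08),3)[:2])
c,im=snap('wrist','w4'); s=r.state(); print(s['tcp_pos'],np.round(s['eef_rot'],3).tolist(),np.round(s['joints'],2))"
```

```text
[0.588 0.194]
[0.588 0.06 ]
[0.415 0.059]
[0.418 0.19 ]
[ 0.42578115 -0.42492088  0.24132323] [[-0.012, 1.0, 0.0], [1.0, 0.012, 0.0], [0.0, 0.0, -1.0]] [ 0.3   0.4   0.55  1.69 -0.23  1.11  0.93]
```

View pics/w4.png

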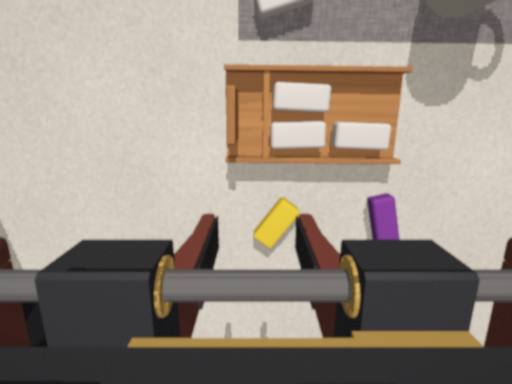

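```bash
python3 -c "
from h import *
c=cam('wrist')
for w,z in(((225,66),.026),((411,69),.026),((400,163),.026),((226,163),.026),((229,85),.06),((228,144),.06),((236,85),.06),((236,144),.06),((264,68),.022),((264,160),.022)): print(w,np.round(plane(c,*w,z),4))
im=cv2.imread('pics/w4.png')[50:180,210:430];cv2.imwrite('pics/c4.png',cv2.resize(im,None,fx=3.6,fy=3.6,interpolation=2))
"
```

```text
(225, 66) [ 0.3898 -0.3096  0.026 ]
(411, 69) [ 0.5954 -0.3103  0.026 ]
(400, 163) [ 0.5967 -0.4153  0.026 ]
(226, 163) [ 0.3895 -0.4177  0.026 ]
(229, 85) [ 0.397  -0.3321  0.06  ]
(228, 144) [ 0.3953 -0.3915  0.06  ]
(236, 85) [ 0.4041 -0.332   0.06  ]
(236, 144) [ 0.4038 -0.3914  0.06  ]
(264, 68) [ 0.433  -0.3106  0.022 ]
(264, 160) [ 0.4348 -0.4142  0.022 ]
```

View pics/c4.png

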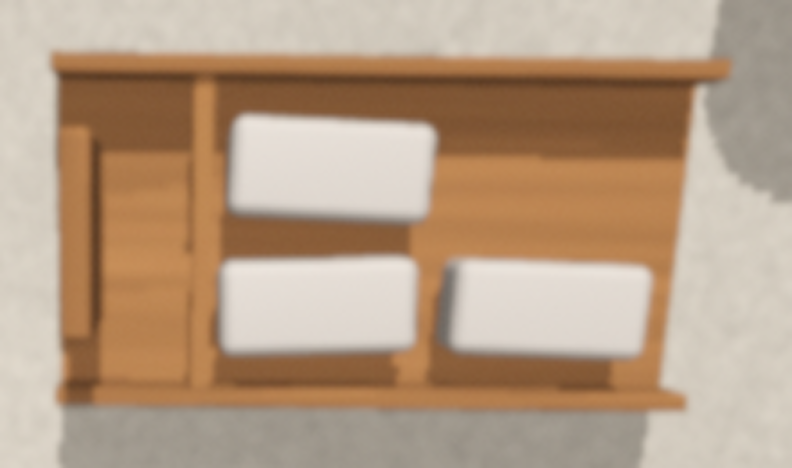

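>>> servo_tool --rows '[{"hand": 0.65,"tx": 3.5,"ty": -1.5,"tz": 1,"wx": 0,"wy": 0,"wz": 0.008},{"hand": 0.65,"tx": 6.4,"ty": -2.5,"tz": 3,"wx": 0,"wy": 0,"wz": 0.008},{"hand": 0.65,"tx": 6.4,"ty": -2.5,"tz": 6,"wx": 0,"wy": 0,"wz": 0.008},{"hand": 0.65,"tx": 6.4,"ty": -2.5,"tz": 9,"wx": 0,"wy": 0,"wz": 0.008},{"hand": 0.65,"tx": 6.4,"ty": -2.5,"tz": 11,"wx": 0,"wy": 0,"wz": 0.008},{"hand": 0.65,"tx": 6.4,"ty": -2.5,"tz": 12,"wx": 0,"wy": 0,"wz": 0.008},{"hand": 0.65,"tx": 6.4,"ty": -2.5,"tz": 12,"wx": 0,"wy": 0,"wz": 0.008},{"hand": 0.65,"tx": 6.4,"ty": -2.5,"tz": 12,"wx": 0,"wy": 0,"wz": 0.008}]'

```text
clock: 9.07
tcp_pos: [0.3999, -0.362, 0.1215]
eef_rot: [[-0.003, 1.0, -0.0], [1.0, 0.003, -0.0], [-0.0, -0.0, -1.0]]
wrist_force: [-0.4, -0.1, 0.0]
opening: 0.35
```

>>> servo_tool --rows '[{"hand": 0.65,"tx": 0,"ty": 0,"tz": 2,"wx": 0,"wy": 0,"wz": 0},{"hand": 0.65,"tx": 0,"ty": 0,"tz": 4,"wx": 0,"wy": 0,"wz": 0},{"hand": 0.65,"tx": 0,"ty": 0,"tz": 6,"wx": 0,"wy": 0,"wz": 0},{"hand": 0.65,"tx": 0,"ty": 0,"tz": 7,"wx": 0,"wy": 0,"wz": 0},{"hand": 0.65,"tx": 0,"ty": 0,"tz": 7.9,"wx": 0,"wy": 0,"wz": 0},{"hand": 0.65,"tx": 0,"ty": 0,"tz": 7.9,"wx": 0,"wy": 0,"wz": 0},{"hand": 0.65,"tx": 0,"ty": 0,"tz": 7.9,"wx": 0,"wy": 0,"wz": 0},{"hand": 0.65,"tx": 0,"ty": 0,"tz": 7.9,"wx": 0,"wy": 0,"wz": 0}]'

```text
clock: 9.73
tcp_pos: [0.4003, -0.3622, 0.0432]
eef_rot: [[-0.003, 1.0, 0.001], [1.0, 0.003, -0.001], [-0.001, 0.001, -1.0]]
wrist_force: [-0.1, -0.7, -0.0]
opening: 0.35
```

>>> servo_tool --rows '[{"hand": 1,"tx": 0,"ty": 0,"tz": 0,"wx": 0,"wy": 0,"wz": 0},{"hand": 1,"tx": 0,"ty": 0,"tz": 0,"wx": 0,"wy": 0,"wz": 0},{"hand": 1,"tx": 0,"ty": 0,"tz": 0,"wx": 0,"wy": 0,"wz": 0},{"hand": 1,"tx": 0,"ty": 0,"tz": 0,"wx": 0,"wy": 0,"wz": 0},{"hand": 1,"tx": 0,"ty": 0,"tz": 0,"wx": 0,"wy": 0,"wz": 0},{"hand": 1,"tx": 0,"ty": 0,"tz": 0,"wx": 0,"wy": 0,"wz": 0},{"hand": 1,"tx": 0,"ty": 0,"tz": 0,"wx": 0,"wy": 0,"wz": 0},{"hand": 1,"tx": 0,"ty": 0,"tz": 0,"wx": 0,"wy": 0,"wz": 0}]'

```text
clock: 10.4
tcp_pos: [0.3996, -0.3618, 0.0425]
eef_rot: [[-0.003, 1.0, 0.0], [1.0, 0.003, 0.0], [0.0, 0.0, -1.0]]
wrist_force: [-1.8, 1.4, 6.3]
opening: 0.113
```

>>> servo_tool --rows '[{"hand": 1,"tx": 0,"ty": 0,"tz": -0.3,"wx": 0,"wy": 0,"wz": 0},{"hand": 1,"tx": 0,"ty": 0,"tz": -0.7,"wx": 0,"wy": 0,"wz": 0},{"hand": 1,"tx": 0,"ty": 0,"tz": -1.2,"wx": 0,"wy": 0,"wz": 0},{"hand": 1,"tx": 0,"ty": 0,"tz": -1.8,"wx": 0,"wy": 0,"wz": 0},{"hand": 1,"tx": 0,"ty": 0,"tz": -2.4,"wx": 0,"wy": 0,"wz": 0},{"hand": 1,"tx": 0,"ty": 0,"tz": -3,"wx": 0,"wy": 0,"wz": 0},{"hand": 1,"tx": 0,"ty": 0,"tz": -3,"wx": 0,"wy": 0,"wz": 0},{"hand": 1,"tx": 0,"ty": 0,"tz": -3,"wx": 0,"wy": 0,"wz": 0}]'

```text
clock: 11.07
tcp_pos: [0.4001, -0.3617, 0.0726]
eef_rot: [[-0.003, 1.0, 0.001], [1.0, 0.003, -0.0], [-0.001, 0.001, -1.0]]
wrist_force: [0.2, -0.0, -3.9]
opening: 0.109
```

```bash
python3 -c "
from h import *
s=r.state();print(s['tcp_pos'],s['wrist_force'],s['wrist_torque'],s['opening'],np.round(s['eef_rot'],3).tolist())
c,im=snap('scene','s5');c2,b=snap('wrist','w5')
o=np.zeros((600,800,3),np.uint8)
o[:300,:500]=cv2.resize(im[150:300,50:300],(500,300),interpolation=2);o[300:,:400]=cv2.resize(b,(400,300))
cv2.imwrite('pics/c5.png',o[:,:500,::-1])
"
```

```text
[ 0.40012359 -0.36172593  0.07264907] [ 2.02130821e-01 -2.97731887e-04 -3.94494740e+00] [-0.00732976  0.43739311  0.00354655] 0.10920125514283524 [[-0.003, 1.0, 0.001], [1.0, 0.003, -0.0], [-0.001, 0.001, -1.0]]
```

View pics/c5.png

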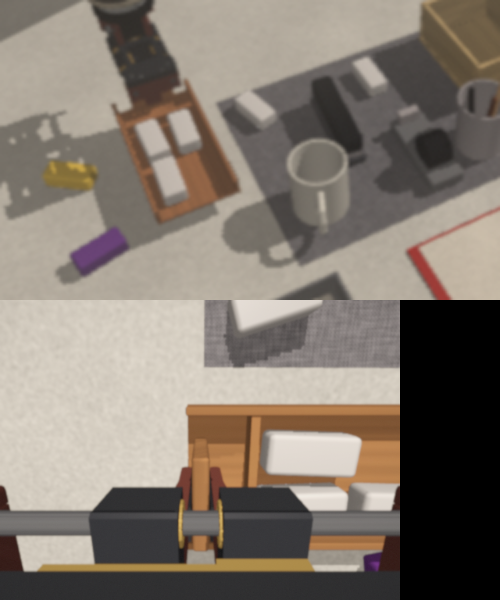

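>>> servo_tool --rows '[{"hand": 1,"tx": 0,"ty": 0,"tz": -1,"wx": 0,"wy": 0,"wz": 0},{"hand": 1,"tx": 0,"ty": 0,"tz": -3,"wx": 0,"wy": 0,"wz": 0},{"hand": 1,"tx": 0,"ty": 0,"tz": -6,"wx": 0,"wy": 0,"wz": 0},{"hand": 1,"tx": 0,"ty": 0,"tz": -9.5,"wx": 0,"wy": 0,"wz": 0},{"hand": 1,"tx": 0,"ty": 0,"tz": -13,"wx": 0,"wy": 0,"wz": 0},{"hand": 1,"tx": 0,"ty": 0,"tz": -16.5,"wx": 0,"wy": 0,"wz": 0},{"hand": 1,"tx": 0,"ty": 0,"tz": -19,"wx": 0,"wy": 0,"wz": 0},{"hand": 1,"tx": 0,"ty": 0,"tz": -20,"wx": 0,"wy": 0,"wz": 0}]'

```text
clock: 11.83
tcp_pos: [0.4004, -0.3628, 0.2764]
eef_rot: [[-0.002, 1.0, 0.005], [1.0, 0.002, -0.003], [-0.003, 0.005, -1.0]]
wrist_force: [0.9, -1.0, -4.4]
opening: 0.112
```

>>> servo_tool --rows '[{"hand": 1,"tx": 1,"ty": 0,"tz": 0,"wx": 0,"wy": 0,"wz": 0},{"hand": 1,"tx": 3,"ty": -0.2,"tz": 0,"wx": 0,"wy": 0,"wz": 0},{"hand": 1,"tx": 6,"ty": -0.5,"tz": 0,"wx": 0,"wy": 0,"wz": 0},{"hand": 1,"tx": 9.5,"ty": -0.8,"tz": 0,"wx": 0,"wy": 0,"wz": 0},{"hand": 1,"tx": 13,"ty": -1.1,"tz": 0,"wx": 0,"wy": 0,"wz": 0},{"hand": 1,"tx": 16.5,"ty": -1.4,"tz": 0,"wx": 0,"wy": 0,"wz": 0},{"hand": 1,"tx": 20,"ty": -1.7,"tz": 0,"wx": 0,"wy": 0,"wz": 0},{"hand": 1,"tx": 23.5,"ty": -2,"tz": 0,"wx": 0,"wy": 0,"wz": 0}]'

```text
clock: 12.5
tcp_pos: [0.377, -0.1241, 0.2701]
eef_rot: [[-0.004, 1.0, -0.003], [1.0, 0.004, 0.0], [0.0, -0.003, -1.0]]
wrist_force: [1.7, 0.6, -3.9]
opening: 0.11
```

>>> servo_tool --rows '[{"hand": 1,"tx": 3.5,"ty": -0.3,"tz": 0,"wx": 0,"wy": 0,"wz": 0},{"hand": 1,"tx": 7,"ty": -0.6,"tz": 0,"wx": 0,"wy": 0,"wz": 0},{"hand": 1,"tx": 10.5,"ty": -0.9,"tz": 0,"wx": 0,"wy": 0,"wz": 0},{"hand": 1,"tx": 14,"ty": -1.2,"tz": 0,"wx": 0,"wy": 0,"wz": 0},{"hand": 1,"tx": 17.5,"ty": -1.5,"tz": 0,"wx": 0,"wy": 0,"wz": 0},{"hand": 1,"tx": 20.5,"ty": -1.8,"tz": 0,"wx": 0,"wy": 0,"wz": 0},{"hand": 1,"tx": 23,"ty": -2,"tz": 0,"wx": 0,"wy": 0,"wz": 0},{"hand": 1,"tx": 24.5,"ty": -2,"tz": 0,"wx": 0,"wy": 0,"wz": 0}]'

```text
clock: 13.17
tcp_pos: [0.3558, 0.121, 0.2701]
eef_rot: [[-0.007, 1.0, -0.004], [1.0, 0.007, -0.001], [-0.001, -0.004, -1.0]]
wrist_force: [0.7, -0.2, -3.9]
opening: 0.112
```

>>> servo_tool --rows '[{"hand": 1,"tx": 0.5,"ty": 0,"tz": 0,"wx": 0,"wy": 0,"wz": 0},{"hand": 1,"tx": 0.5,"ty": 0,"tz": 0,"wx": 0,"wy": 0,"wz": 0},{"hand": 1,"tx": 0.5,"ty": 0,"tz": 0,"wx": 0,"wy": 0,"wz": 0},{"hand": 1,"tx": 0.5,"ty": 0,"tz": 0,"wx": 0,"wy": 0,"wz": 0},{"hand": 1,"tx": 0.5,"ty": 0,"tz": 0,"wx": 0,"wy": 0,"wz": 0},{"hand": 1,"tx": 0.5,"ty": 0,"tz": 0,"wx": 0,"wy": 0,"wz": 0},{"hand": 1,"tx": 0.5,"ty": 0,"tz": 0,"wx": 0,"wy": 0,"wz": 0},{"hand": 1,"tx": 0.5,"ty": 0,"tz": 0,"wx": 0,"wy": 0,"wz": 0}]'

```text
clock: 13.83
tcp_pos: [0.3584, 0.1229, 0.2722]
eef_rot: [[-0.002, 1.0, 0.0], [1.0, 0.002, 0.0], [0.0, 0.0, -1.0]]
wrist_force: [0.1, -0.3, -4.7]
opening: 0.111
```

```bash
cat > pour.py <<'E'
from h import *
c,im=snap('scene','s6');c2,b=snap('wrist','w6')
o=np.zeros((600,800,3),np.uint8)
o[:300,:500]=cv2.resize(im[60:240,150:450],(500,300),interpolation=2);o[300:,:400]=cv2.resize(b,(400,300))
cv2.imwrite('pics/c6.png',o[:,:500,::-1])
s=r.state();R=np.array(s['eef_rot']);p=s['tcp_pos'];print(p,s['opening'],s['wrist_force'],np.round(R,3).tolist(),np.round(s['joints'],2))
L=np.array([.465,.126,.107])
for th in(0,10,20,26,32,38,42):
    a=np.radians(th);T=L+[-.2*np.cos(a)+.038*np.sin(a),0,.2*np.sin(a)+.038*np.cos(a)]
    if th==0:T=np.array([.33,.126,.25])
    print(th,np.round(T,3),np.round(100*R.T@(T-p),2),np.round(a,3))
E
python3 pour.py
```

```text
[0.35839301 0.1231099  0.27220222] 0.11037402248513145 [-1.12345454  0.19558183 -3.88392163] [[-0.003, 1.0, 0.0], [1.0, 0.003, 0.0], [0.0, 0.0, -1.0]] [-0.46 -0.05  0.    2.1   0.    1.09 -0.46]
0 [0.33  0.126 0.25 ] [ 0.3  -2.84  2.22] 0.0
10 [0.275 0.126 0.179] [ 0.31 -8.38  9.3 ] 0.175
20 [0.29  0.126 0.211] [ 0.31 -6.83  6.11] 0.349
26 [0.302 0.126 0.229] [ 0.3  -5.65  4.34] 0.454
32 [0.316 0.126 0.245] [ 0.3  -4.29  2.7 ] 0.559
38 [0.331 0.126 0.26 ] [ 0.3  -2.76  1.21] 0.663
42 [0.342 0.126 0.269] [ 0.29 -1.66  0.31] 0.733
```

View pics/c6.png

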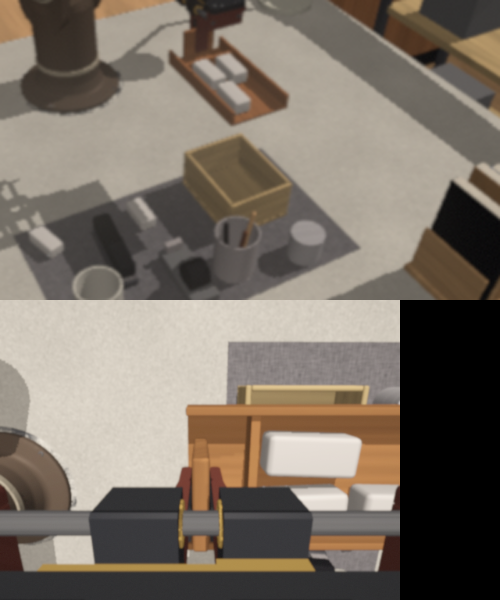

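>>> servo_tool --rows '[{"hand": 1,"tx": 0,"ty": -0.4,"tz": 0.3,"wx": 0.02,"wy": 0,"wz": 0},{"hand": 1,"tx": 0.1,"ty": -1.2,"tz": 1,"wx": 0.06,"wy": 0,"wz": 0},{"hand": 1,"tx": 0.2,"ty": -2.2,"tz": 2,"wx": 0.11,"wy": 0,"wz": 0},{"hand": 1,"tx": 0.3,"ty": -3.4,"tz": 3,"wx": 0.17,"wy": 0,"wz": 0},{"hand": 1,"tx": 0.3,"ty": -4.6,"tz": 4.1,"wx": 0.23,"wy": 0,"wz": 0},{"hand": 1,"tx": 0.3,"ty": -5.6,"tz": 5,"wx": 0.28,"wy": 0,"wz": 0},{"hand": 1,"tx": 0.3,"ty": -6.4,"tz": 5.7,"wx": 0.32,"wy": 0,"wz": 0},{"hand": 1,"tx": 0.3,"ty": -6.8,"tz": 6.1,"wx": 0.349,"wy": 0,"wz": 0}]'

```text
clock: 14.6
tcp_pos: [0.289, 0.1259, 0.2098]
eef_rot: [[-0.003, 0.938, -0.348], [1.0, 0.003, -0.002], [-0.001, -0.348, -0.938]]
wrist_force: [-0.1, 0.5, -3.3]
opening: 0.112
```

```bash
python3 -c "
from h import *
s=r.state();R=np.array(s['eef_rot']);p=s['tcp_pos'];print(p,np.round(s['joints'],2),np.degrees(np.arcsin(R[0,2])),'lip',p+R@[0,.2,.038])
c,im=snap('scene','s7');cv2.imwrite('pics/c7.png',cv2.resize(im[40:260,150:450],None,fx=2,fy=2,interpolation=2)[:,:,::-1])"
```

```text
[0.28898153 0.1259481  0.20979601] [-0.44  0.14  0.03  2.12 -0.15  1.22 -0.33] -20.348690265700107 lip [0.46328543 0.12640673 0.10462025]
```

View pics/c7.png

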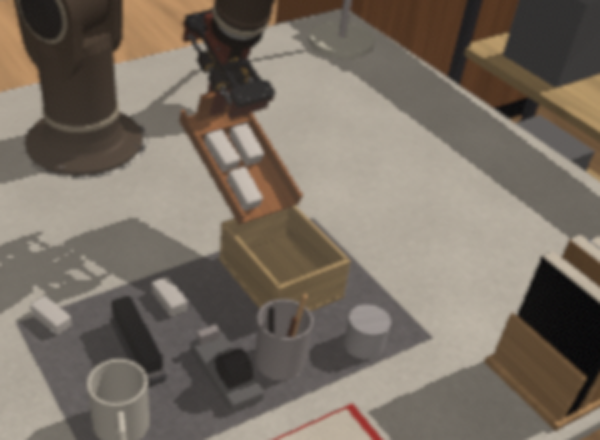

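>>> servo_tool --rows '[{"hand": 1,"tx": 0,"ty": 0.08,"tz": -0.4,"wx": 0.02,"wy": 0,"wz": 0},{"hand": 1,"tx": 0,"ty": 0.17,"tz": -0.8,"wx": 0.04,"wy": 0,"wz": 0},{"hand": 1,"tx": 0,"ty": 0.26,"tz": -1.2,"wx": 0.06,"wy": 0,"wz": 0},{"hand": 1,"tx": 0,"ty": 0.37,"tz": -1.6,"wx": 0.08,"wy": 0,"wz": 0},{"hand": 1,"tx": 0,"ty": 0.48,"tz": -2.0,"wx": 0.1,"wy": 0,"wz": 0},{"hand": 1,"tx": 0,"ty": 0.6,"tz": -2.4,"wx": 0.12,"wy": 0,"wz": 0},{"hand": 1,"tx": 0,"ty": 0.73,"tz": -2.75,"wx": 0.14,"wy": 0,"wz": 0},{"hand": 1,"tx": 0,"ty": 0.83,"tz": -3.1,"wx": 0.157,"wy": 0,"wz": 0}]'

```text
clock: 15.32
tcp_pos: [0.3092, 0.1262, 0.2377]
eef_rot: [[-0.003, 0.874, -0.486], [1.0, 0.003, -0.001], [0.0, -0.486, -0.874]]
wrist_force: [-0.2, 0.2, -4.2]
opening: 0.112
```

>>> servo_tool --rows '[{"hand": 1,"tx": 0,"ty": 0.08,"tz": -0.4,"wx": 0.02,"wy": 0,"wz": 0},{"hand": 1,"tx": 0,"ty": 0.17,"tz": -0.8,"wx": 0.04,"wy": 0,"wz": 0},{"hand": 1,"tx": 0,"ty": 0.26,"tz": -1.2,"wx": 0.06,"wy": 0,"wz": 0},{"hand": 1,"tx": 0,"ty": 0.37,"tz": -1.6,"wx": 0.08,"wy": 0,"wz": 0},{"hand": 1,"tx": 0,"ty": 0.48,"tz": -2.0,"wx": 0.1,"wy": 0,"wz": 0},{"hand": 1,"tx": 0,"ty": 0.6,"tz": -2.4,"wx": 0.12,"wy": 0,"wz": 0},{"hand": 1,"tx": 0,"ty": 0.73,"tz": -2.75,"wx": 0.14,"wy": 0,"wz": 0},{"hand": 1,"tx": 0,"ty": 0.83,"tz": -3.1,"wx": 0.157,"wy": 0,"wz": 0}]'

```text
clock: 15.98
tcp_pos: [0.3315, 0.1262, 0.2607]
eef_rot: [[-0.003, 0.787, -0.617], [1.0, 0.002, -0.002], [0.0, -0.617, -0.787]]
wrist_force: [0.0, -0.0, -2.8]
opening: 0.112
```

>>> servo_tool --rows '[{"hand": 1,"tx": 0,"ty": 0,"tz": 0,"wx": 0,"wy": 0,"wz": 0},{"hand": 1,"tx": 0,"ty": 0,"tz": 0,"wx": 0,"wy": 0,"wz": 0},{"hand": 1,"tx": 0,"ty": 0,"tz": 0,"wx": 0,"wy": 0,"wz": 0},{"hand": 1,"tx": 0,"ty": 0,"tz": 0,"wx": 0,"wy": 0,"wz": 0},{"hand": 1,"tx": 0,"ty": 0,"tz": 0,"wx": 0,"wy": 0,"wz": 0},{"hand": 1,"tx": 0,"ty": 0,"tz": 0,"wx": 0,"wy": 0,"wz": 0},{"hand": 1,"tx": 0,"ty": 0,"tz": 0,"wx": 0,"wy": 0,"wz": 0},{"hand": 1,"tx": 0,"ty": 0,"tz": 0,"wx": 0,"wy": 0,"wz": 0}]'

```text
clock: 16.65
tcp_pos: [0.3309, 0.1262, 0.2606]
eef_rot: [[-0.003, 0.788, -0.615], [1.0, 0.002, -0.002], [0.0, -0.615, -0.788]]
wrist_force: [-0.3, -0.6, -2.5]
opening: 0.111
```

```bash
python3 -c "
from h import *
s=r.state();R=np.array(s['eef_rot']);p=s['tcp_pos'];print(p,np.round(s['joints'],2),np.degrees(np.arcsin(R[0,2])),s['wrist_force'],'lip',p+R@[0,.2,.038])
c,im=snap('scene','s8');cv2.imwrite('pics/c8.png',cv2.resize(im[40:260,150:450],None,fx=2,fy=2,interpolation=2)[:,:,::-1])"
```

```text
[0.33094964 0.12620209 0.26059275] [-0.37  0.34  0.07  1.84 -0.2   1.6  -0.24] -37.976202044309844 [-0.34666614 -0.59655806 -2.52435848] lip [0.46521906 0.12662713 0.10757137]
```

View pics/c8.png

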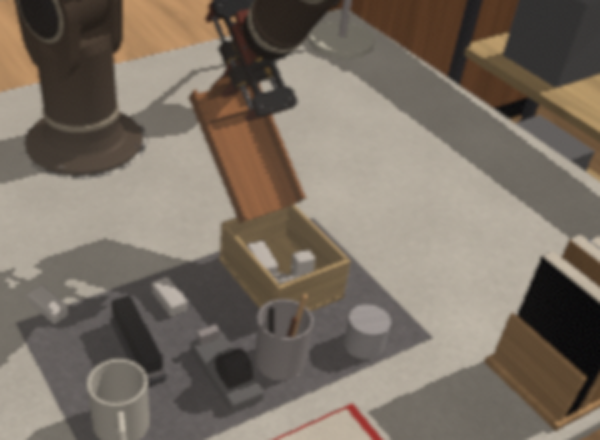

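```bash
python3 -c "
from h import *
go([.37,.126,.30],0.2)"
```

```text
shift cm [-0.03  0.65 -5.51] rot [-0.663 -0.    -0.   ]
```

>>> servo_tool --rows '[{"hand": 1,"tx": 0,"ty": 0.1,"tz": -1,"wx": -0.05,"wy": 0,"wz": 0},{"hand": 1,"tx": 0,"ty": 0.2,"tz": -2,"wx": -0.13,"wy": 0,"wz": 0},{"hand": 1,"tx": 0,"ty": 0.3,"tz": -3,"wx": -0.24,"wy": 0,"wz": 0},{"hand": 1,"tx": 0,"ty": 0.4,"tz": -4,"wx": -0.35,"wy": 0,"wz": 0},{"hand": 1,"tx": 0,"ty": 0.5,"tz": -5,"wx": -0.46,"wy": 0,"wz": 0},{"hand": 1,"tx": 0,"ty": 0.6,"tz": -5.5,"wx": -0.56,"wy": 0,"wz": 0},{"hand": 1,"tx": 0,"ty": 0.65,"tz": -5.5,"wx": -0.663,"wy": 0,"wz": 0},{"hand": 1,"tx": 0,"ty": 0.65,"tz": -5.5,"wx": -0.663,"wy": 0,"wz": 0}]'

```text
clock: 17.37
tcp_pos: [0.368, 0.1263, 0.3008]
eef_rot: [[-0.005, 1.0, 0.006], [1.0, 0.005, 0.001], [0.001, 0.006, -1.0]]
wrist_force: [-1.2, 0.1, -3.6]
opening: 0.115
```

>>> servo_tool --rows '[{"hand": 1,"tx": 2,"ty": 0.3,"tz": 0,"wx": 0,"wy": 0,"wz": 0},{"hand": 1,"tx": 5,"ty": 0.8,"tz": 0,"wx": 0,"wy": 0,"wz": 0},{"hand": 1,"tx": 9,"ty": 1.5,"tz": 0,"wx": 0,"wy": 0,"wz": 0},{"hand": 1,"tx": 13,"ty": 2.1,"tz": 0,"wx": 0,"wy": 0,"wz": 0},{"hand": 1,"tx": 17,"ty": 2.8,"tz": 0,"wx": 0,"wy": 0,"wz": 0},{"hand": 1,"tx": 21,"ty": 3.4,"tz": 0,"wx": 0,"wy": 0,"wz": 0},{"hand": 1,"tx": 24.4,"ty": 4,"tz": 0,"wx": 0,"wy": 0,"wz": 0},{"hand": 1,"tx": 24.4,"ty": 4,"tz": 0,"wx": 0,"wy": 0,"wz": 0}]'

```text
clock: 18.03
tcp_pos: [0.4079, 0.3771, 0.298]
eef_rot: [[-0.01, 1.0, -0.005], [1.0, 0.01, 0.001], [0.001, -0.005, -1.0]]
wrist_force: [-0.6, 1.4, -2.9]
opening: 0.109
```

>>> servo_tool --rows '[{"hand": 1,"tx": 0,"ty": 0,"tz": 3,"wx": 0,"wy": 0,"wz": 0},{"hand": 1,"tx": 0,"ty": 0,"tz": 7,"wx": 0,"wy": 0,"wz": 0},{"hand": 1,"tx": 0,"ty": 0,"tz": 11,"wx": 0,"wy": 0,"wz": 0},{"hand": 1,"tx": 0,"ty": 0,"tz": 15,"wx": 0,"wy": 0,"wz": 0},{"hand": 1,"tx": 0,"ty": 0,"tz": 19,"wx": 0,"wy": 0,"wz": 0},{"hand": 1,"tx": 0,"ty": 0,"tz": 22,"wx": 0,"wy": 0,"wz": 0},{"hand": 1,"tx": 0,"ty": 0,"tz": 23,"wx": 0,"wy": 0,"wz": 0},{"hand": 1,"tx": 0,"ty": 0,"tz": 23,"wx": 0,"wy": 0,"wz": 0}]'

```text
clock: 18.7
tcp_pos: [0.4079, 0.3684, 0.0667]
eef_rot: [[-0.003, 1.0, -0.006], [1.0, 0.003, -0.006], [-0.005, -0.006, -1.0]]
wrist_force: [-0.6, -1.1, -3.0]
opening: 0.114
```

>>> servo_tool --rows '[{"hand": 1,"tx": 0,"ty": 0,"tz": 0,"wx": 0,"wy": 0,"wz": 0},{"hand": 1,"tx": 0,"ty": 0,"tz": 0,"wx": 0,"wy": 0,"wz": 0},{"hand": 1,"tx": 0,"ty": 0,"tz": 0,"wx": 0,"wy": 0,"wz": 0},{"hand": 1,"tx": 0,"ty": 0,"tz": 0,"wx": 0,"wy": 0,"wz": 0},{"hand": 1,"tx": 0,"ty": 0,"tz": 0,"wx": 0,"wy": 0,"wz": 0},{"hand": 1,"tx": 0,"ty": 0,"tz": 0,"wx": 0,"wy": 0,"wz": 0},{"hand": 1,"tx": 0,"ty": 0,"tz": 0,"wx": 0,"wy": 0,"wz": 0},{"hand": 1,"tx": 0,"ty": 0,"tz": 0,"wx": 0,"wy": 0,"wz": 0}]'

```text
clock: 19.37
tcp_pos: [0.4093, 0.3705, 0.0701]
eef_rot: [[-0.003, 1.0, 0.0], [1.0, 0.003, 0.0], [0.0, 0.0, -1.0]]
wrist_force: [0.5, 0.4, -2.6]
opening: 0.108
```

>>> servo_tool --rows '[{"hand": 1,"tx": 0,"ty": 0,"tz": 0.6,"wx": 0,"wy": 0,"wz": 0},{"hand": 1,"tx": 0,"ty": 0,"tz": 1.2,"wx": 0,"wy": 0,"wz": 0},{"hand": 1,"tx": 0,"ty": 0,"tz": 1.7,"wx": 0,"wy": 0,"wz": 0},{"hand": 1,"tx": 0,"ty": 0,"tz": 2.1,"wx": 0,"wy": 0,"wz": 0},{"hand": 1,"tx": 0,"ty": 0,"tz": 2.4,"wx": 0,"wy": 0,"wz": 0},{"hand": 1,"tx": 0,"ty": 0,"tz": 2.6,"wx": 0,"wy": 0,"wz": 0},{"hand": 1,"tx": 0,"ty": 0,"tz": 2.65,"wx": 0,"wy": 0,"wz": 0},{"hand": 1,"tx": 0,"ty": 0,"tz": 2.65,"wx": 0,"wy": 0,"wz": 0}]'

```text
clock: 20.03
tcp_pos: [0.4092, 0.3704, 0.0432]
eef_rot: [[-0.003, 1.0, -0.0], [1.0, 0.003, -0.0], [-0.0, -0.0, -1.0]]
wrist_force: [-0.0, 0.0, -2.3]
opening: 0.109
```

>>> servo_tool --rows '[{"hand": 1,"tx": 0,"ty": 0,"tz": 0.1,"wx": 0,"wy": 0,"wz": 0},{"hand": 1,"tx": 0,"ty": 0,"tz": 0.1,"wx": 0,"wy": 0,"wz": 0},{"hand": 0.65,"tx": 0,"ty": 0,"tz": 0.1,"wx": 0,"wy": 0,"wz": 0},{"hand": 0.65,"tx": 0,"ty": 0,"tz": 0.1,"wx": 0,"wy": 0,"wz": 0},{"hand": 0.65,"tx": 0,"ty": 0,"tz": 0.1,"wx": 0,"wy": 0,"wz": 0},{"hand": 0.65,"tx": 0,"ty": 0,"tz": 0.1,"wx": 0,"wy": 0,"wz": 0},{"hand": 0.65,"tx": 0,"ty": 0,"tz": 0.1,"wx": 0,"wy": 0,"wz": 0},{"hand": 0.65,"tx": 0,"ty": 0,"tz": 0.1,"wx": 0,"wy": 0,"wz": 0}]'

```text
clock: 20.7
tcp_pos: [0.4093, 0.3705, 0.0425]
eef_rot: [[-0.003, 1.0, 0.0], [1.0, 0.003, 0.0], [0.0, 0.0, -1.0]]
wrist_force: [-0.0, 0.0, -0.1]
opening: 0.351
```

>>> servo_tool --rows '[{"hand": 0.65,"tx": 0,"ty": 0,"tz": -1,"wx": 0,"wy": 0,"wz": 0},{"hand": 0.65,"tx": 0,"ty": 0,"tz": -3,"wx": 0,"wy": 0,"wz": 0},{"hand": 0.65,"tx": 0,"ty": 0,"tz": -6,"wx": 0,"wy": 0,"wz": 0},{"hand": 0.65,"tx": 0,"ty": 0,"tz": -10,"wx": 0,"wy": 0,"wz": 0},{"hand": 0.65,"tx": 0,"ty": 0,"tz": -14,"wx": 0,"wy": 0,"wz": 0},{"hand": 0.65,"tx": 0,"ty": 0,"tz": -18,"wx": 0,"wy": 0,"wz": 0},{"hand": 0.65,"tx": 0,"ty": 0,"tz": -21,"wx": 0,"wy": 0,"wz": 0},{"hand": 0.65,"tx": 0,"ty": 0,"tz": -21,"wx": 0,"wy": 0,"wz": 0}]'

```text
clock: 21.37
tcp_pos: [0.4112, 0.3726, 0.2602]
eef_rot: [[-0.003, 1.0, 0.008], [1.0, 0.003, 0.008], [0.008, 0.008, -1.0]]
wrist_force: [1.2, -0.1, 0.5]
opening: 0.349
```

>>> servo_tool --rows '[{"hand": 0.4,"tx": -3,"ty": 1,"tz": -1,"wx": 0,"wy": 0,"wz": -0.1},{"hand": 0.4,"tx": -6,"ty": 2,"tz": -2,"wx": 0,"wy": 0,"wz": -0.2},{"hand": 0.4,"tx": -9.5,"ty": 3,"tz": -3,"wx": 0,"wy": 0,"wz": -0.3},{"hand": 0.4,"tx": -13,"ty": 4,"tz": -4,"wx": 0,"wy": 0,"wz": -0.4},{"hand": 0.4,"tx": -16.5,"ty": 5,"tz": -4,"wx": 0,"wy": 0,"wz": -0.5},{"hand": 0.4,"tx": -20,"ty": 6,"tz": -4,"wx": 0,"wy": 0,"wz": -0.6},{"hand": 0.4,"tx": -23.5,"ty": 7,"tz": -4,"wx": 0,"wy": 0,"wz": -0.7},{"hand": 0.4,"tx": -25,"ty": 7,"tz": -4,"wx": 0,"wy": 0,"wz": -0.785}]'

```text
clock: 22.03
tcp_pos: [0.4812, 0.1152, 0.2927]
eef_rot: [[-0.709, 0.705, 0.001], [0.705, 0.709, -0.002], [-0.002, -0.0, -1.0]]
wrist_force: [-0.2, -0.5, -0.4]
opening: 0.596
```

```bash
python3 -c "
from h import *
print(r.state()['tcp_pos']);go([.55,-.14,.30],90)"
```

```text
[0.48120726 0.11524601 0.29272814]
shift cm [-22.88 -13.24  -0.68] rot [-0.001  0.002 -0.783]
```

>>> servo_tool --rows '[{"hand": 0.4,"tx": -3,"ty": -1.8,"tz": 0,"wx": 0,"wy": 0,"wz": -0.1},{"hand": 0.4,"tx": -6,"ty": -3.5,"tz": 0,"wx": 0,"wy": 0,"wz": -0.2},{"hand": 0.4,"tx": -9,"ty": -5.2,"tz": -0.3,"wx": 0,"wy": 0,"wz": -0.3},{"hand": 0.4,"tx": -12,"ty": -7,"tz": -0.5,"wx": 0,"wy": 0,"wz": -0.4},{"hand": 0.4,"tx": -15,"ty": -8.7,"tz": -0.7,"wx": 0,"wy": 0,"wz": -0.5},{"hand": 0.4,"tx": -18,"ty": -10.4,"tz": -0.7,"wx": 0,"wy": 0,"wz": -0.6},{"hand": 0.4,"tx": -21,"ty": -12.2,"tz": -0.7,"wx": 0,"wy": 0,"wz": -0.7},{"hand": 0.4,"tx": -22.9,"ty": -13.2,"tz": -0.7,"wx": 0,"wy": 0,"wz": -0.783}]'

```text
clock: 22.7
tcp_pos: [0.549, -0.1386, 0.2996]
eef_rot: [[-1.0, -0.002, 0.0], [-0.002, 1.0, -0.001], [-0.0, -0.001, -1.0]]
wrist_force: [0.2, -0.2, -0.3]
opening: 0.601
```

>>> servo_tool --rows '[{"hand": 0.4,"tx": 0,"ty": 0,"tz": 0,"wx": 0,"wy": 0,"wz": 0},{"hand": 0.4,"tx": 0,"ty": 0,"tz": 0,"wx": 0,"wy": 0,"wz": 0},{"hand": 0.4,"tx": 0,"ty": 0,"tz": 0,"wx": 0,"wy": 0,"wz": 0},{"hand": 0.4,"tx": 0,"ty": 0,"tz": 0,"wx": 0,"wy": 0,"wz": 0},{"hand": 0.4,"tx": 0,"ty": 0,"tz": 0,"wx": 0,"wy": 0,"wz": 0},{"hand": 0.4,"tx": 0,"ty": 0,"tz": 0,"wx": 0,"wy": 0,"wz": 0},{"hand": 0.4,"tx": 0,"ty": 0,"tz": 0,"wx": 0,"wy": 0,"wz": 0},{"hand": 0.4,"tx": 0,"ty": 0,"tz": 0,"wx": 0,"wy": 0,"wz": 0}]'

```text
clock: 23.37
tcp_pos: [0.5493, -0.1339, 0.2995]
eef_rot: [[-1.0, -0.001, 0.0], [-0.001, 1.0, 0.0], [-0.0, 0.0, -1.0]]
wrist_force: [-0.0, -1.2, -0.4]
opening: 0.598
```

```bash
cat > st.py <<'E'
from h import *
import sys
def strays(f):
    c,im=snap('wrist',f)
    # pad felt is dark grey; erasers are the bright blobs lying inside the pad outline
    g=im.min(2).astype(int)
    pc=np.array([proj(c,[x,y,0]) for x,y in((.403,.257),(.403,-.277),(.72,-.28),(.72,.257))]).astype(np.int32)
    inside=cv2.fillPoly(np.zeros(g.shape,np.uint8),[pc],255)
    inside[225:]=0
    m=((g>125)&(inside>0)).astype(np.uint8)*255
    m=cv2.morphologyEx(m,cv2.MORPH_OPEN,np.ones((3,3)))
    for k in cv2.findContours(m,0,2)[0]:
        if cv2.contourArea(k)<150: continue
        P=np.array([plane(c,*q,.024)[:2] for q in k[:,0]],np.float32)
        (cx,cy),(w,h),a=cv2.minAreaRect(P*1000)
        if w<h: w,h,a=h,w,a+90
        print('blob area',cv2.contourArea(k),'px',k[:,0].mean(0).round(),'centre mm',round(cx,1),round(cy,1),'size',round(w,1),round(h,1),'long axis deg',round((a+90)%180-90,1))
    return c,im
if __name__=='__main__':
    c,im=strays(sys.argv[1]); s=r.state();print(s['tcp_pos'],np.round(s['eef_rot'],3).tolist())
E
python3 st.py w9
```

```text
blob area 4119.0 px [404. 203.] centre mm 616.7 82.7 size 307.7 53.1 long axis deg 82.4
blob area 428.0 px [477. 164.] centre mm 553.8 174.4 size 34.3 27.7 long axis deg 78.5
blob area 2388.5 px [440. 128.] centre mm 508.5 119.2 size 168.1 44.5 long axis deg -0.0
blob area 241.0 px [418.  56.] centre mm 412.0 72.9 size 47.5 10.7 long axis deg -89.9
blob area 26333.5 px [256. 129.] centre mm 524.8 -112.0 size 319.8 236.0 long axis deg -89.9
[ 0.549249   -0.13408204  0.2994362 ] [[-1.0, -0.001, 0.0], [-0.001, 1.0, 0.0], [-0.0, 0.0, -1.0]]
```

View pics/w9.png

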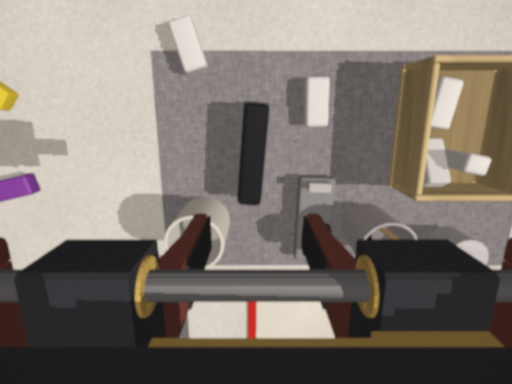

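```bash
python3 - <<'E'
from h import *
c=cam('wrist'); im=cv2.imread('pics/w9.png'); t=cam('top')
g=im.min(2).astype(int)
print('vals',g[44,180],g[44,186],g[44,192],g[101,318],g[30,120],g[44,225])
for box in((160,5,220,85),(298,65,340,135)):
    x0,y0,x1,y1=box; sub=g[y0:y1,x0:x1]
    o,_=cv2.threshold(sub.astype(np.uint8),0,255,cv2.THRESH_OTSU)
    for th in(o,175,185,195):
        m=(sub>th).astype(np.uint8); ks=cv2.findContours(m,0,2)[0]
        if not ks: continue
        k=max(ks,key=cv2.contourArea)[:,0]+[x0,y0]
        P=np.array([plane(c,*q,.024)[:2] for q in k],np.float32)*1000
        (cx,cy),(w,h),a=cv2.minAreaRect(P)
        if w<h: w,h,a=h,w,a+90
        print(th,len(k),round(cx,1),round(cy,1),'size',round(w,1),round(h,1),'axis',round((a+90)%180-90,1),k.min(0),k.max(0))
E
```

```text
vals 211 213 216 216 196 197
164.0 71 393.8 -217.2 size 76.3 74.2 axis 0.0 [160   5] [219  71]
175 63 393.2 -217.1 size 75.1 74.1 axis 0.0 [160   5] [219  70]
185 69 393.2 -217.1 size 75.1 74.1 axis 0.0 [160   5] [219  70]
195 99 397.8 -217.6 size 60.2 33.8 axis 16.6 [171  15] [205  69]
163.0 20 470.2 -52.3 size 62.6 28.3 axis 1.0 [307  77] [329 126]
175 18 470.1 -51.8 size 61.3 27.5 axis 2.4 [308  77] [329 125]
185 14 470.3 -52.3 size 60.2 26.2 axis 0.9 [308  78] [328 125]
195 13 469.8 -51.7 size 59.3 25.0 axis 2.5 [309  78] [328 124]
```

>>> servo_tool --rows '[{"hand": 0.4,"tx": 2.5,"ty": 2.5,"tz": 0,"wx": 0,"wy": 0,"wz": -0.026},{"hand": 0.4,"tx": 5.5,"ty": 5.7,"tz": 0.5,"wx": 0,"wy": 0,"wz": -0.026},{"hand": 0.4,"tx": 7.9,"ty": 8.2,"tz": 2,"wx": 0,"wy": 0,"wz": -0.026},{"hand": 0.4,"tx": 7.9,"ty": 8.2,"tz": 6,"wx": 0,"wy": 0,"wz": -0.026},{"hand": 0.4,"tx": 7.9,"ty": 8.2,"tz": 10,"wx": 0,"wy": 0,"wz": -0.026},{"hand": 0.4,"tx": 7.9,"ty": 8.2,"tz": 14,"wx": 0,"wy": 0,"wz": -0.026},{"hand": 0.4,"tx": 7.9,"ty": 8.2,"tz": 18,"wx": 0,"wy": 0,"wz": -0.026},{"hand": 0.4,"tx": 7.9,"ty": 8.2,"tz": 20,"wx": 0,"wy": 0,"wz": -0.026}]'

```text
clock: 24.08
tcp_pos: [0.4681, -0.0522, 0.0959]
eef_rot: [[-1.0, -0.027, -0.004], [-0.027, 1.0, 0.0], [0.004, 0.0, -1.0]]
wrist_force: [-0.0, -0.3, -0.2]
opening: 0.6
```

>>> servo_tool --rows '[{"hand": 0.4,"tx": 0,"ty": 0,"tz": 2,"wx": 0,"wy": 0,"wz": 0},{"hand": 0.4,"tx": 0,"ty": 0,"tz": 4,"wx": 0,"wy": 0,"wz": 0},{"hand": 0.4,"tx": 0,"ty": 0,"tz": 5.5,"wx": 0,"wy": 0,"wz": 0},{"hand": 0.4,"tx": 0,"ty": 0,"tz": 6.5,"wx": 0,"wy": 0,"wz": 0},{"hand": 0.4,"tx": 0,"ty": 0,"tz": 7.1,"wx": 0,"wy": 0,"wz": 0},{"hand": 0.4,"tx": 0,"ty": 0,"tz": 7.1,"wx": 0,"wy": 0,"wz": 0},{"hand": 0.4,"tx": 0,"ty": 0,"tz": 7.1,"wx": 0,"wy": 0,"wz": 0},{"hand": 0.4,"tx": 0,"ty": 0,"tz": 7.1,"wx": 0,"wy": 0,"wz": 0}]'

```text
clock: 24.75
tcp_pos: [0.4709, -0.0525, 0.0292]
eef_rot: [[-1.0, -0.026, 0.001], [-0.026, 1.0, -0.0], [-0.001, -0.0, -1.0]]
wrist_force: [-0.0, -0.5, -0.9]
opening: 0.601
```

>>> servo_tool --rows '[{"hand": 1,"tx": 0,"ty": 0,"tz": 0,"wx": 0,"wy": 0,"wz": 0},{"hand": 1,"tx": 0,"ty": 0,"tz": 0,"wx": 0,"wy": 0,"wz": 0},{"hand": 1,"tx": 0,"ty": 0,"tz": 0,"wx": 0,"wy": 0,"wz": 0},{"hand": 1,"tx": 0,"ty": 0,"tz": 0,"wx": 0,"wy": 0,"wz": 0},{"hand": 1,"tx": 0,"ty": 0,"tz": 0,"wx": 0,"wy": 0,"wz": 0},{"hand": 1,"tx": 0,"ty": 0,"tz": 0,"wx": 0,"wy": 0,"wz": 0},{"hand": 1,"tx": 0,"ty": 0,"tz": -1,"wx": 0,"wy": 0,"wz": 0},{"hand": 1,"tx": 0,"ty": 0,"tz": -3,"wx": 0,"wy": 0,"wz": 0}]'

```text
clock: 25.42
tcp_pos: [0.4687, -0.0523, 0.0574]
eef_rot: [[-1.0, -0.026, -0.004], [-0.026, 1.0, 0.0], [0.004, 0.0, -1.0]]
wrist_force: [-0.4, 0.2, -0.4]
opening: 0.339
```

>>> servo_tool --rows '[{"hand": 1,"tx": 0,"ty": 0,"tz": -3,"wx": 0,"wy": 0,"wz": 0},{"hand": 1,"tx": 0,"ty": 0,"tz": -6,"wx": 0,"wy": 0,"wz": 0},{"hand": 1,"tx": 0,"ty": 0,"tz": -9,"wx": 0,"wy": 0,"wz": 0},{"hand": 1,"tx": 0,"ty": 0,"tz": -12,"wx": 0,"wy": 0,"wz": 0},{"hand": 1,"tx": 0,"ty": 0,"tz": -14,"wx": 0,"wy": 0,"wz": 0},{"hand": 1,"tx": 0,"ty": 0,"tz": -14,"wx": 0,"wy": 0,"wz": 0},{"hand": 1,"tx": 0,"ty": 0,"tz": -14,"wx": 0,"wy": 0,"wz": 0},{"hand": 1,"tx": 0,"ty": 0,"tz": -14,"wx": 0,"wy": 0,"wz": 0}]'

```text
clock: 26.08
tcp_pos: [0.4696, -0.0525, 0.1979]
eef_rot: [[-1.0, -0.026, -0.001], [-0.026, 1.0, 0.0], [0.001, 0.0, -1.0]]
wrist_force: [-0.3, -0.3, -0.6]
opening: 0.34
```

```bash
python3 -c "
from h import *
s=r.state();print(s['tcp_pos'],s['opening'],s['wrist_force'])
s9=dict(eef_rot=[[-1,-.001,0],[-.001,1,0],[0,0,-1]],tcp_pos=[.54925,-.13408,.29944]);c=cam('wrist',s9)
for q in((447,102),(437,160),(477,163)): print(np.round(plane(c,*q,.035),3))
"
```

```text
[ 0.46962143 -0.05246095  0.19786246] 0.3404112898578321 [-0.25947264 -0.27258566 -0.5859042 ]
[0.471 0.112 0.035]
[0.546 0.111 0.035]
[0.55  0.165 0.035]
```

>>> servo_tool --rows '[{"hand": 1,"tx": 0,"ty": 2.5,"tz": 0,"wx": 0,"wy": 0,"wz": 0},{"hand": 1,"tx": 0,"ty": 6,"tz": 0,"wx": 0,"wy": 0,"wz": 0},{"hand": 1,"tx": 0,"ty": 10,"tz": 0,"wx": 0,"wy": 0,"wz": 0},{"hand": 1,"tx": 0,"ty": 14,"tz": 0,"wx": 0,"wy": 0,"wz": 0},{"hand": 1,"tx": 0,"ty": 17.5,"tz": 0,"wx": 0,"wy": 0,"wz": 0},{"hand": 1,"tx": 0,"ty": 19.4,"tz": 0,"wx": 0,"wy": 0,"wz": 0},{"hand": 1,"tx": 0,"ty": 19.4,"tz": 0,"wx": 0,"wy": 0,"wz": 0},{"hand": 1,"tx": 0,"ty": 19.4,"tz": 2,"wx": 0,"wy": 0,"wz": 0}]'

```text
clock: 26.75
tcp_pos: [0.466, 0.1432, 0.1794]
eef_rot: [[-1.0, -0.029, 0.002], [-0.029, 1.0, 0.001], [-0.002, 0.001, -1.0]]
wrist_force: [0.8, -0.4, -0.5]
opening: 0.338
```

>>> servo_tool --rows '[{"hand": 1,"tx": 0,"ty": 0,"tz": 3,"wx": 0,"wy": 0,"wz": 0},{"hand": 1,"tx": 0,"ty": 0,"tz": 6,"wx": 0,"wy": 0,"wz": 0},{"hand": 1,"tx": 0,"ty": 0,"tz": 8.5,"wx": 0,"wy": 0,"wz": 0},{"hand": 1,"tx": 0,"ty": 0,"tz": 9.5,"wx": 0,"wy": 0,"wz": 0},{"hand": 1,"tx": 0,"ty": 0,"tz": 9.5,"wx": 0,"wy": 0,"wz": 0},{"hand": 0.55,"tx": 0,"ty": 0,"tz": 9.5,"wx": 0,"wy": 0,"wz": 0},{"hand": 0.55,"tx": 0,"ty": 0,"tz": 9.5,"wx": 0,"wy": 0,"wz": 0},{"hand": 0.55,"tx": 0,"ty": 0,"tz": 9.5,"wx": 0,"wy": 0,"wz": 0}]'

```text
clock: 27.42
tcp_pos: [0.4661, 0.1417, 0.0847]
eef_rot: [[-1.0, -0.026, 0.002], [-0.026, 1.0, 0.001], [-0.002, 0.001, -1.0]]
wrist_force: [0.6, 0.1, -0.5]
opening: 0.447
```

>>> servo_tool --rows '[{"hand": 0.55,"tx": 0,"ty": 0,"tz": 0,"wx": 0,"wy": 0,"wz": 0},{"hand": 0.55,"tx": 0,"ty": 0,"tz": 0,"wx": 0,"wy": 0,"wz": 0},{"hand": 0.55,"tx": 0,"ty": 0,"tz": -2,"wx": 0,"wy": 0,"wz": 0},{"hand": 0.55,"tx": 0,"ty": 0,"tz": -5,"wx": 0,"wy": 0,"wz": 0},{"hand": 0.55,"tx": 0,"ty": 0,"tz": -9,"wx": 0,"wy": 0,"wz": 0},{"hand": 0.55,"tx": 0,"ty": 0,"tz": -13,"wx": 0,"wy": 0,"wz": 0},{"hand": 0.45,"tx": 0,"ty": 0,"tz": -15,"wx": 0,"wy": 0,"wz": 0},{"hand": 0.45,"tx": 0,"ty": 0,"tz": -15,"wx": 0,"wy": 0,"wz": 0}]'

```text
clock: 28.08
tcp_pos: [0.4675, 0.1424, 0.2389]
eef_rot: [[-1.0, -0.026, 0.009], [-0.026, 1.0, 0.003], [-0.009, 0.003, -1.0]]
wrist_force: [0.7, 0.2, -0.3]
opening: 0.536
```

```bash
python3 -c "
from h import *
go([.47,-.19,.22],106)"
```

```text
shift cm [  0.64 -33.24   1.79] rot [ 0.002  0.009 -0.253]
```

>>> servo_tool --rows '[{"hand": 0.45,"tx": 0.1,"ty": -3.5,"tz": 0,"wx": 0,"wy": 0,"wz": -0.03},{"hand": 0.45,"tx": 0.2,"ty": -7.5,"tz": 0,"wx": 0,"wy": 0,"wz": -0.06},{"hand": 0.45,"tx": 0.3,"ty": -11.5,"tz": 0,"wx": 0,"wy": 0,"wz": -0.1},{"hand": 0.45,"tx": 0.4,"ty": -15.5,"tz": 0,"wx": 0,"wy": 0,"wz": -0.13},{"hand": 0.45,"tx": 0.5,"ty": -19.5,"tz": 0,"wx": 0,"wy": 0,"wz": -0.16},{"hand": 0.45,"tx": 0.6,"ty": -23.5,"tz": 0.5,"wx": 0,"wy": 0,"wz": -0.2},{"hand": 0.45,"tx": 0.6,"ty": -27.5,"tz": 1,"wx": 0,"wy": 0,"wz": -0.23},{"hand": 0.45,"tx": 0.6,"ty": -31,"tz": 1.8,"wx": 0,"wy": 0,"wz": -0.253}]'

```text
clock: 28.75
tcp_pos: [0.4668, -0.1714, 0.2155]
eef_rot: [[-0.961, -0.276, 0.001], [-0.276, 0.961, -0.001], [-0.001, -0.001, -1.0]]
wrist_force: [0.9, 0.0, -0.1]
opening: 0.55
```

>>> servo_tool --rows '[{"hand": 0.45,"tx": 0,"ty": -1.2,"tz": 0,"wx": 0,"wy": 0,"wz": 0},{"hand": 0.45,"tx": 0,"ty": -2.2,"tz": 0,"wx": 0,"wy": 0,"wz": 0},{"hand": 0.45,"tx": 0,"ty": -2.2,"tz": 0,"wx": 0,"wy": 0,"wz": 0},{"hand": 0.45,"tx": 0,"ty": -2.2,"tz": 0,"wx": 0,"wy": 0,"wz": 0},{"hand": 0.45,"tx": 0,"ty": -2.2,"tz": 0,"wx": 0,"wy": 0,"wz": 0},{"hand": 0.45,"tx": 0,"ty": -2.2,"tz": 0,"wx": 0,"wy": 0,"wz": 0},{"hand": 0.45,"tx": 0,"ty": -2.2,"tz": 0,"wx": 0,"wy": 0,"wz": 0},{"hand": 0.45,"tx": 0,"ty": -2.2,"tz": 0,"wx": 0,"wy": 0,"wz": 0}]'

```text
clock: 29.42
tcp_pos: [0.4735, -0.1888, 0.2156]
eef_rot: [[-0.961, -0.277, 0.0], [-0.277, 0.961, 0.0], [-0.0, 0.0, -1.0]]
wrist_force: [-0.2, -0.1, 0.0]
opening: 0.548
```

```bash
python3 - <<'E'
from h import *
c,im=snap('wrist','w10'); s=r.state();print(s['tcp_pos'],np.round(s['eef_rot'],3).tolist())
g=im.min(2); q=proj(c,[.398,-.2176,.024]);print(q,g[int(q[1]),int(q[0])])
x0,y0=np.maximum((q-60).astype(int),0);x1=x0+120;y1=min(y0+120,215)
sub=g[y0:y1,x0:x1]
for th in(190,196,200,204,208):
    m=cv2.morphologyEx((sub>th).astype(np.uint8),cv2.MORPH_OPEN,np.ones((5,5)));ks=cv2.findContours(m,0,2)[0]
    if not ks: continue
    k=max(ks,key=cv2.contourArea)[:,0]+[x0,y0]
    P=np.array([plane(c,*u,.024)[:2] for u in k],np.float32)*1000
    (cx,cy),(w,h),a=cv2.minAreaRect(P)
    if w<h: w,h,a=h,w,a+90
    print(th,round(cx,1),round(cy,1),'size',round(w,1),round(h,1),'axis',round((a+90)%180-90,1),k.min(0),k.max(0))
cv2.imwrite('pics/c10.png',cv2.resize(im[:,:,::-1],(640,480)))
E
```

```text
[ 0.47346882 -0.18904875  0.21553966] [[-0.961, -0.277, 0.0], [-0.277, 0.961, 0.0], [-0.0, -0.0, -1.0]]
[249.99798662  97.80555888] 217
190 384.3 -223.2 size 127.2 87.8 axis -73.9 [189  37] [308 126]
196 397.5 -219.7 size 60.5 31.1 axis 16.4 [233  66] [263 126]
200 398.9 -221.2 size 58.6 26.4 axis 16.1 [234  68] [259 126]
204 398.5 -221.8 size 57.5 25.2 axis 16.1 [234  68] [258 125]
208 398.9 -221.6 size 56.6 25.0 axis 16.1 [234  69] [258 125]
```

>>> servo_tool --rows '[{"hand": 0.45,"tx": 4,"ty": -0.5,"tz": 0,"wx": 0,"wy": 0,"wz": 0},{"hand": 0.45,"tx": 8,"ty": -1,"tz": 0.5,"wx": 0,"wy": 0,"wz": 0},{"hand": 0.45,"tx": 8,"ty": -1,"tz": 3,"wx": 0,"wy": 0,"wz": 0},{"hand": 0.45,"tx": 8,"ty": -1,"tz": 6,"wx": 0,"wy": 0,"wz": 0},{"hand": 0.45,"tx": 8,"ty": -1,"tz": 9,"wx": 0,"wy": 0,"wz": 0},{"hand": 0.45,"tx": 8,"ty": -1,"tz": 12,"wx": 0,"wy": 0,"wz": 0},{"hand": 0.45,"tx": 8,"ty": -1,"tz": 12,"wx": 0,"wy": 0,"wz": 0},{"hand": 0.45,"tx": 8,"ty": -1,"tz": 12,"wx": 0,"wy": 0,"wz": 0}]'

```text
clock: 30.13
tcp_pos: [0.3984, -0.2209, 0.0948]
eef_rot: [[-0.961, -0.276, -0.003], [-0.276, 0.961, 0.001], [0.003, 0.002, -1.0]]
wrist_force: [0.0, 0.5, 0.5]
opening: 0.552
```

>>> servo_tool --rows '[{"hand": 0.45,"tx": 0,"ty": 0,"tz": 2,"wx": 0,"wy": 0,"wz": 0},{"hand": 0.45,"tx": 0,"ty": 0,"tz": 4,"wx": 0,"wy": 0,"wz": 0},{"hand": 0.45,"tx": 0,"ty": 0,"tz": 5.5,"wx": 0,"wy": 0,"wz": 0},{"hand": 0.45,"tx": 0,"ty": 0,"tz": 6.2,"wx": 0,"wy": 0,"wz": 0},{"hand": 0.45,"tx": 0,"ty": 0,"tz": 6.7,"wx": 0,"wy": 0,"wz": 0},{"hand": 0.45,"tx": 0,"ty": 0,"tz": 6.7,"wx": 0,"wy": 0,"wz": 0},{"hand": 0.45,"tx": 0,"ty": 0,"tz": 6.7,"wx": 0,"wy": 0,"wz": 0},{"hand": 0.45,"tx": 0,"ty": 0,"tz": 6.7,"wx": 0,"wy": 0,"wz": 0}]'

```text
clock: 30.8
tcp_pos: [0.3999, -0.2217, 0.0294]
eef_rot: [[-0.961, -0.276, 0.002], [-0.276, 0.961, -0.001], [-0.001, -0.001, -1.0]]
wrist_force: [0.2, -0.4, -0.2]
opening: 0.551
```

>>> servo_tool --rows '[{"hand": 1,"tx": 0,"ty": 0,"tz": 0,"wx": 0,"wy": 0,"wz": 0},{"hand": 1,"tx": 0,"ty": 0,"tz": 0,"wx": 0,"wy": 0,"wz": 0},{"hand": 1,"tx": 0,"ty": 0,"tz": 0,"wx": 0,"wy": 0,"wz": 0},{"hand": 1,"tx": 0,"ty": 0,"tz": 0,"wx": 0,"wy": 0,"wz": 0},{"hand": 1,"tx": 0,"ty": 0,"tz": 0,"wx": 0,"wy": 0,"wz": 0},{"hand": 1,"tx": 0,"ty": 0,"tz": 0,"wx": 0,"wy": 0,"wz": 0},{"hand": 1,"tx": 0,"ty": 0,"tz": -1,"wx": 0,"wy": 0,"wz": 0},{"hand": 1,"tx": 0,"ty": 0,"tz": -3,"wx": 0,"wy": 0,"wz": 0}]'

```text
clock: 31.47
tcp_pos: [0.3978, -0.2207, 0.0575]
eef_rot: [[-0.961, -0.276, -0.004], [-0.276, 0.961, 0.002], [0.003, 0.003, -1.0]]
wrist_force: [0.6, -0.1, -0.2]
opening: 0.339
```

>>> servo_tool --rows '[{"hand": 1,"tx": 0,"ty": 0,"tz": -3,"wx": 0,"wy": 0,"wz": 0},{"hand": 1,"tx": 0,"ty": 0,"tz": -6,"wx": 0,"wy": 0,"wz": 0},{"hand": 1,"tx": 0,"ty": 0,"tz": -9,"wx": 0,"wy": 0,"wz": 0},{"hand": 1,"tx": 0,"ty": 0,"tz": -12,"wx": 0,"wy": 0,"wz": 0},{"hand": 1,"tx": 0,"ty": 0,"tz": -15,"wx": 0,"wy": 0,"wz": 0},{"hand": 1,"tx": 0,"ty": 0,"tz": -16,"wx": 0,"wy": 0,"wz": 0},{"hand": 1,"tx": 0,"ty": 0,"tz": -16,"wx": 0,"wy": 0,"wz": 0},{"hand": 1,"tx": 0,"ty": 0,"tz": -16,"wx": 0,"wy": 0,"wz": 0}]'

```text
clock: 32.13
tcp_pos: [0.399, -0.2213, 0.2182]
eef_rot: [[-0.961, -0.276, 0.0], [-0.276, 0.961, -0.0], [-0.0, -0.0, -1.0]]
wrist_force: [0.9, 0.5, -0.5]
opening: 0.34
```

```bash
python3 -c "
from h import *
s=r.state();print(s['tcp_pos'],s['opening'])
go([.505,.126,.22],90)
c,im=snap('top','t11')
c2,b=snap('scene','s11')
o=np.zeros((600,800,3),np.uint8)
o[:300,:800]=cv2.resize(im[140:250,110:404],(800,300),interpolation=2);o[300:,:500]=cv2.resize(b[110:290,90:390],(500,300),interpolation=2)
cv2.imwrite('pics/c11.png',o[:,:,::-1])
"
```

```text
[ 0.39897514 -0.22126227  0.21816264] 0.3399285262794294
shift cm [-19.76  30.46  -0.18] rot [-0.     0.     0.279]
```

>>> servo_tool --rows '[{"hand": 1,"tx": -1.5,"ty": 3,"tz": 0,"wx": 0,"wy": 0,"wz": 0.03},{"hand": 1,"tx": -3.5,"ty": 6.5,"tz": 0,"wx": 0,"wy": 0,"wz": 0.06},{"hand": 1,"tx": -5.5,"ty": 10,"tz": 0,"wx": 0,"wy": 0,"wz": 0.1},{"hand": 1,"tx": -7.5,"ty": 13.5,"tz": 0,"wx": 0,"wy": 0,"wz": 0.14},{"hand": 1,"tx": -9.3,"ty": 17,"tz": 0,"wx": 0,"wy": 0,"wz": 0.18},{"hand": 1,"tx": -11,"ty": 20.5,"tz": 0,"wx": 0,"wy": 0,"wz": 0.22},{"hand": 1,"tx": -13,"ty": 24,"tz": 0,"wx": 0,"wy": 0,"wz": 0.25},{"hand": 1,"tx": -15,"ty": 27.5,"tz": 0,"wx": 0,"wy": 0,"wz": 0.279}]'

```text
clock: 32.9
tcp_pos: [0.4667, 0.0859, 0.2166]
eef_rot: [[-1.0, 0.002, -0.003], [0.002, 1.0, -0.001], [0.003, -0.001, -1.0]]
wrist_force: [0.0, 0.3, -1.1]
opening: 0.342
```

```bash
python3 -c "
from h import *
print(r.state()['tcp_pos'],r.state()['opening']);go([.475,.127,.22],90)"
```

```text
[0.46666701 0.085933   0.21659604] 0.34189300186453436
shift cm [-0.83  4.11 -0.35] rot [-0.001 -0.003 -0.002]
```

>>> servo_tool --rows '[{"hand": 1,"tx": -0.4,"ty": 2,"tz": 0,"wx": 0,"wy": 0,"wz": 0},{"hand": 1,"tx": -0.8,"ty": 4.2,"tz": 0,"wx": 0,"wy": 0,"wz": 0},{"hand": 1,"tx": -0.8,"ty": 4.2,"tz": 3,"wx": 0,"wy": 0,"wz": 0},{"hand": 1,"tx": -0.8,"ty": 4.2,"tz": 6,"wx": 0,"wy": 0,"wz": 0},{"hand": 1,"tx": -0.8,"ty": 4.2,"tz": 9,"wx": 0,"wy": 0,"wz": 0},{"hand": 1,"tx": -0.8,"ty": 4.2,"tz": 11.5,"wx": 0,"wy": 0,"wz": 0},{"hand": 1,"tx": -0.8,"ty": 4.2,"tz": 13,"wx": 0,"wy": 0,"wz": 0},{"hand": 1,"tx": -0.8,"ty": 4.2,"tz": 13,"wx": 0,"wy": 0,"wz": 0}]'

```text
clock: 33.57
tcp_pos: [0.4722, 0.1253, 0.0836]
eef_rot: [[-1.0, -0.001, -0.009], [-0.001, 1.0, -0.002], [0.009, -0.002, -1.0]]
wrist_force: [-0.7, -0.3, -0.6]
opening: 0.339
```

>>> servo_tool --rows '[{"hand": 1,"tx": 0,"ty": 0,"tz": 0.5,"wx": 0,"wy": 0,"wz": 0},{"hand": 1,"tx": 0,"ty": 0,"tz": 0.8,"wx": 0,"wy": 0,"wz": 0},{"hand": 1,"tx": 0,"ty": 0,"tz": 0.8,"wx": 0,"wy": 0,"wz": 0},{"hand": 0.55,"tx": 0,"ty": 0,"tz": 0.8,"wx": 0,"wy": 0,"wz": 0},{"hand": 0.55,"tx": 0,"ty": 0,"tz": 0.8,"wx": 0,"wy": 0,"wz": 0},{"hand": 0.55,"tx": 0,"ty": 0,"tz": 0.8,"wx": 0,"wy": 0,"wz": 0},{"hand": 0.55,"tx": 0,"ty": 0,"tz": 0.8,"wx": 0,"wy": 0,"wz": 0},{"hand": 0.55,"tx": 0,"ty": 0,"tz": 0.8,"wx": 0,"wy": 0,"wz": 0}]'

```text
clock: 34.23
tcp_pos: [0.4758, 0.1263, 0.0808]
eef_rot: [[-1.0, -0.0, 0.001], [-0.0, 1.0, 0.0], [-0.001, 0.0, -1.0]]
wrist_force: [0.1, -0.1, 0.7]
opening: 0.452
```

>>> servo_tool --rows '[{"hand": 0.55,"tx": 0,"ty": 0,"tz": -1,"wx": 0,"wy": 0,"wz": 0},{"hand": 0.55,"tx": 0,"ty": 0,"tz": -3,"wx": 0,"wy": 0,"wz": 0},{"hand": 0.55,"tx": 0,"ty": 0,"tz": -6,"wx": 0,"wy": 0,"wz": 0},{"hand": 0.55,"tx": 0,"ty": 0,"tz": -10,"wx": 0,"wy": 0,"wz": 0},{"hand": 0.55,"tx": 0,"ty": 0,"tz": -14,"wx": 0,"wy": 0,"wz": 0},{"hand": 0.55,"tx": 0,"ty": 0,"tz": -18,"wx": 0,"wy": 0,"wz": 0},{"hand": 0.55,"tx": 0,"ty": 0,"tz": -20,"wx": 0,"wy": 0,"wz": 0},{"hand": 0.55,"tx": 0,"ty": 0,"tz": -20,"wx": 0,"wy": 0,"wz": 0}]'

```text
clock: 34.9
tcp_pos: [0.4776, 0.1271, 0.2864]
eef_rot: [[-1.0, -0.0, 0.009], [-0.0, 1.0, 0.003], [-0.009, 0.003, -1.0]]
wrist_force: [0.4, 0.9, 0.4]
opening: 0.451
```

>>> servo_tool --rows '[{"hand": 0.55,"tx": 3,"ty": -3,"tz": 0,"wx": 0,"wy": 0,"wz": 0},{"hand": 0.55,"tx": 5,"ty": -6,"tz": 0,"wx": 0,"wy": 0,"wz": 0},{"hand": 0.55,"tx": 7,"ty": -9,"tz": 0,"wx": 0,"wy": 0,"wz": 0},{"hand": 0.55,"tx": 8,"ty": -12,"tz": 0,"wx": 0,"wy": 0,"wz": 0},{"hand": 0.55,"tx": 8,"ty": -16,"tz": 0,"wx": 0,"wy": 0,"wz": 0},{"hand": 0.55,"tx": 8,"ty": -20,"tz": 0,"wx": 0,"wy": 0,"wz": 0},{"hand": 0.55,"tx": 8,"ty": -24,"tz": 0,"wx": 0,"wy": 0,"wz": 0},{"hand": 0.55,"tx": 8,"ty": -28,"tz": 0,"wx": 0,"wy": 0,"wz": 0}]'

```text
clock: 35.57
tcp_pos: [0.3947, -0.1554, 0.2805]
eef_rot: [[-1.0, -0.001, 0.0], [-0.001, 1.0, 0.0], [-0.0, 0.0, -1.0]]
wrist_force: [1.5, 0.4, 0.5]
opening: 0.452
```

```bash
python3 -c "
from h import *
s=r.state();print(s['tcp_pos'],s['opening'],s['clock'])
c,im=snap('top','t12');c2,b=snap('scene','s12')
o=np.zeros((600,800,3),np.uint8)
o[:300,:800]=cv2.resize(im[140:250,110:404],(800,300),interpolation=2);o[300:,:500]=cv2.resize(b[110:290,90:390],(500,300),interpolation=2)
cv2.imwrite('pics/c12.png',o[:,:,::-1])
"
```

```text
[ 0.39470954 -0.15541963  0.28053954] 0.45207072700189044 35.5667
```

View pics/c12.png

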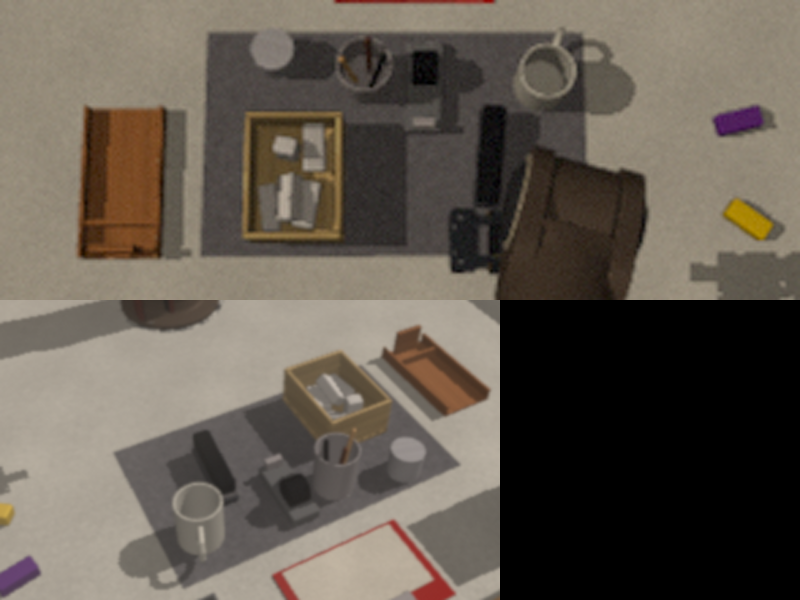

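```bash
python3 -c "
from h import *
a=cv2.imread('pics/top0.png',0).astype(int);b=cv2.imread('pics/t12.png',0).astype(int)
for n,(x,y,w,h) in dict(tin=(198,148,24,20),cup=(230,150,28,26),tape=(258,154,18,36),stapler=(282,176,16,40),mug=(298,148,24,32),purple=(370,176,24,16),yellow=(374,210,22,20)).items(): print(n,np.abs(a-b)[y:y+h,x:x+w].mean().round(1),np.abs(a-b)[y:y+h,x:x+w].max())
print(r.hand_in(),r.state()['clock'])"
```

```text
tin 2.9 8
cup 2.8 11
tape 3.2 26
stapler 4.1 26
mug 2.8 9
purple 3.0 9
yellow 3.2 10
the job is handed in; nothing more can be done
the job is handed in; nothing more can be done
```

The job is done and handed in, at about 36 s of the 208 s allowed.

- **Box:** it stands upright on the free part of the pad, whole on it. Its centre is about (0.50, 0.13) m.
- **Tray:** I tipped it by its grip plate at 38° over the box, and all 3 of its erasers slid in. I then set the empty tray down flat on the open desk left of the pad.
- **Stray erasers:** there were 2. One was knocked aside during the run and lay partly off the pad. I measured it again where it lay, and both are now in the box.

**Last checks:**
- The final top and scene pictures show 5 erasers inside the box. One of them seems to stand on end, below the rim by its given length (about 72 of 80 mm).
- The tray is empty and clear of everything, and no white eraser is left on the visible part of the pad.
- Comparing first and last top pictures, the tin, cup, tape dispenser, stapler, mug and both look-alikes have not moved. The largest local differences, at the tape dispenser and stapler, I take to be changes in shadow.

**What disagreed:** the box rim measured about 56–75 mm high from rough two-view points, against the 80 mm given. I used 80 mm, and the grasp and placing bore it out. The eraser and grip plate heights were checked only by agreement between views or by size, not measured separately.

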